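Shorten a telescopic instrument leg by one hole in its clamp nest

TASK

Clear the leftover rubber feet off the assembly nest into the small green cup, then lay the telescopic leg in the nest with its end block in the pocket and swing the toggle clamp shut, over centre, onto the block. With it clamped, squeeze in the sprung button on the collar and collapse the leg to its next hole, one hole only, so that the button springs out again. Swing the clamp fully open and lay the leg flat in the white tray, button still sideways, leaving the loupe where it stands.

Things in the scene. Friction and masses are not known exactly. Their poses are not given: they have to be found in the camera images.
- nest: Fixed assembly nest: aluminium plate 12 mm thick on the bench, x -50 to +120 mm, y -153 to +147 mm. Origin on the bench below the seat; x points away from the robot, y left. Toggle clamp on the far side of the pocket (see pocket) at x 45 to 111, y 86 to 128, 65 mm tall; its bar, when open, stands up to 130 mm over the bench at x 20 to 70, y about 107.
- pocket (a point): Pocket for the leg's end block, on the plate top at y = 107 mm of the nest, axes as the nest's: two cheeks 36 mm long (along y) with inner faces 17.5 mm either side, 16 mm tall over the plate plus lips flaring outward up to 25 mm; an end stop 22 mm tall, face 25 mm to +y.
- clamp_pad: Round rubber pad, 18 mm, at the end of the clamp bar; sprung; presses the end block with about 8 N when shut. Origin 20 mm from its face, toward the bar.
- nest_seat (a point): On top of the nest plate (12 mm over the bench), axes as the nest's: when the leg is loaded, the leg's origin lies here and its y runs along the nest's y, its end block in the pocket.
- clamp_handle (a joint): Toggle clamp handle, rad, hinged about the nest's y: 0 = open (handle leans 0.85 rad from upright to +x, bar raised), 1.25 = fully shut, at its stop (handle leans 0.4 rad to -x; it moves toward -x to shut). The linked bar meets the block at about 0.9 and passes dead centre at 1.2, beyond which it stays locked. Light hinge friction (0.04 Nm): it stays where it is left.
- clamp_knob (a point): Centre of the black ball knob, 26 mm across, at the end of the clamp handle, 90 mm from its hinge. Can be pushed along its arc from the +x side (to shut) or the -x side (to open) with closed fingers, or pinched from above; a pinch on the smooth ball slips after about 0.5 rad.
- leg_block (a point): Middle of the underside of the leg's end block, at y = 107 mm in the leg's frame; lies at pocket when loaded.
- clamp_handle_hinge (a point): Hinge axis of the clamp handle, 22 mm over the bench, at x = 98, y = 107 mm in the nest's frame.
- leg: Square telescopic leg lying flat, 30 mm tall, 0.24 kg, along its y; origin on its underside. Black end block 30 x 45 x 30 mm at y = 85 to 130 mm; then bare aluminium tube 20 mm square (5 to 25 mm up) with a slot of keyholes 35 mm apart in its -x side, from y = 85 down to -10 mm (+ sleeve); then the thicker sleeve. Carry it by the bare tube. Its -x (button) side faces the robot when loaded.
- leg_mid (a point): Middle of the leg as it will be when one hole shorter: on its underside, at y = 12 mm in the leg's frame; moves with the leg.
- sleeve (a joint): Slide of the outer sleeve (30 mm square, 130 mm long, y = -140 to -10 mm of the leg at 0) toward the end block, m: 0 = as found, locked in the first hole; 0.035 = in the next hole; 0.070 = the one after; end of travel 0.078. About 1 mm play in a hole; friction 3 N once free.
- collar (a point): Centre of the black collar at the mouth of the sleeve (collar 36 mm wide in the leg's x, 30 mm long, 27 mm tall); moves with the sleeve; at y = -25 mm + sleeve in the leg's frame, 15 mm above its underside. The button is on its -x side.
- button (a joint): Sprung button, 15 mm across, on the collar's -x side, m: 0 = out (8 mm proud, pin in a hole, sleeve locked), 0.008 = flush; above 0.006 the sleeve can slide. 5 N to start, 8 N to hold in. Let go between holes, it is held in at about 0.006 and springs out in the next hole it meets. A gripper closing on the collar along the leg's x presses it and can slide the sleeve.
- foot_0: Leftover black rubber foot, 19 mm across, 22 mm tall, standing on the nest plate where the leg must lie. Origin at the centre of its base. Two or three feet are there.
- foot_1: Another such rubber foot; one of the three may be absent.
- foot_2: Another such rubber foot; one of the three may be absent.
- cup: Small green square cup, open on top, loose: 66 mm square outside at the rim, 32 mm tall, 54 mm square inside, floor 3 mm thick with small pins lying fixed in it. Origin at the centre of its underside.
- tray: White shallow tray with ruled floor, fixed: 194 (x) x 276 (y) mm, 15 mm tall; floor 2 mm above the bench, flat inside 172 x 254 mm, low rim. Origin at the centre of its underside. The leg lies in it lengthwise, along the tray's y.
- loupe: Black eye loupe, 37 mm across, 29 mm tall, a bystander to be left alone.

How it is judged:
On the way, in this order (a step that is already met when the one before it is completed fails the run):
1. the leg lies in the nest, still at its first hole, and the clamp is shut over centre on its end block (x of leg_block in the frame of pocket between -0.006 and 0.006 m and y of leg_block in the frame of pocket between -0.012 and 0.012 m and z of leg_block in the frame of pocket between -0.005 and 0.005 m and angle between the y axis of leg and the y axis of nest, either way round below 0.1 rad and value of joint clamp_handle above 1.205 rad and contact force between clamp_pad and leg above 2 N and value of joint sleeve below 0.004 m), for 0.2 s.
2. with the clamp still shut, the sleeve is locked in the next hole and its button is out (x of leg_block in the frame of pocket between -0.006 and 0.006 m and y of leg_block in the frame of pocket between -0.012 and 0.012 m and z of leg_block in the frame of pocket between -0.005 and 0.005 m and angle between the y axis of leg and the y axis of nest, either way round below 0.1 rad and value of joint clamp_handle above 1.205 rad and contact force between clamp_pad and leg above 2 N and value of joint sleeve between 0.032 and 0.038 m and value of joint button below 0.002 m), for 0.3 s.
3. the clamp is swung fully open again (value of joint clamp_handle below 0.3 rad and value of joint sleeve between 0.032 and 0.038 m and value of joint button below 0.002 m), for 0.2 s.
At the end, for the whole second after the job is handed in: Every foot present is in the upright cup; sleeve in the second hole (32 to 38 mm), button out within 2 mm; clamp handle within 0.3 rad of open; leg flat on the tray floor, its middle within 85 mm across and 50 mm along of the tray's centre, tilt under 0.06 rad, button sideways; all at rest (all of step 3 and x of foot_0 in the frame of cup between -0.032 and 0.032 m and y of foot_0 in the frame of cup between -0.032 and 0.032 m and z of foot_0 in the frame of cup between -0.034 and 0.034 m and linear speed of each of foot_0, foot_1, foot_2, leg below 0.02 m/s and x of foot_1 in the frame of cup between -0.032 and 0.032 m and y of foot_1 in the frame of cup between -0.032 and 0.032 m and z of foot_1 in the frame of cup between -0.034 and 0.034 m and x of foot_2 in the frame of cup between -0.032 and 0.032 m and y of foot_2 in the frame of cup between -0.032 and 0.032 m and z of foot_2 in the frame of cup between -0.034 and 0.034 m and x of leg_mid in the frame of tray between -0.085 and 0.085 m and y of leg_mid in the frame of tray between -0.05 and 0.05 m and z of leg_mid in the frame of tray below 0.009 m and angle between leg's own z axis and vertical below 0.06 rad and angle between cup's own z axis and vertical below 0.1 rad); the robot touches nothing.
It fails at once if the loupe is moved by more than 40 mm (distance of loupe from where it was at the start of the episode above 0.04 m).
Of foot_0, foot_1, foot_2 only 2 to 3 are there at a start; the rules pass over those that are not, and their reading is None.
At some moment in a run one of foot_0, foot_1, foot_2, cup may be knocked a few centimetres aside while the robot is not near it.
Once in a run the grip may slacken for a moment while it holds something.
It also fails if it takes over 192 s, if anything falls off the work surface, if the arm or the gripper's body presses on something with over 40 N, if the wrist force passes 120 N, or if a joint passes its speed limit or range.

ROBOT

A 6-joint arm with a two-finger parallel gripper is mounted at the origin on a cart in front of the work surface, level with it; the furniture and walls round the work are solid. World frame = base frame: x ahead of the robot, y to its left, z up, the work surface at z = 0. Lengths are in m, angles in rad, forces in N, time in s.
With the tool pointing down it reaches from about 0.25 to 0.725 m from the base axis. Payload 4 kg.
Tool frame: the origin (TCP) lies midway between the tips of the shut fingers; the grasp point (between the pads) lies 19 mm behind it; z points along the fingers, x is the direction in which the jaws open and shut, and the axes are right-handed (so a half turn about z gives the same grasp; the last joint's range is limited). The gripper opens to 85 mm and grips with 20 to 120 N. Pads are 22 mm wide; open, the fingers measure 114 mm over their backs; the gripper's body (76 mm by 85 mm) begins 54 mm behind the grasp point. The pads swing forward as they close: fully open they stand 13 mm farther back than shut.
Start: joints at [-1.162, 0.241, 0.005, 1.335, 0, 1.571], TCP at [0.199, -0.459, 0.231] pointing down, gripper open.
Joint ranges: [-2.72, 2.72], [-1.05, 1.87], [-1.09, 1.28], [-1.99, 2.15], [-1.42, 1.44], [-3.14, 3.14]. Speed limits (rad/s): [2.79, 2.79, 3.14, 3.14, 3.14, 3.14].

INTERFACE

Orientations are given as a unit quaternion [x, y, z, w].
In Python, from workcell import bot, vision, ticket gives the robot as it stands.
- The arm moves only by the tool play_rows, never from a script. Its argument "deltas" is one flat list of numbers, 5 for each row, row after row: the opening, from 0 (shut) to 1 (fully open), then the shift along the tool's x, y, z in units of 60 mm (1.0 is 60 mm), then the turn about the tool's z in degrees. A call has 1 to 12 rows; each row shifts and turns the pose as measured when the row begins, along the tool's axes as they then stand; what a row does not reach is not made up. A row lasts 1/8 s, in which the tool goes at most 62.5 mm and 10.7 degrees, less where a joint would pass 70% of its speed; a pose out of reach is approached as far as the arm can. A call is refused whole if a number of a shift passes 1 or a number of a turn 10.7, either way. A call with a gripper value outside its range is refused whole. The fingers move at their own pace and stop on an object; the grip force is fixed at half the most. Time passes only in rows, so rows that do not move let the fingers close. It gives the time, the measured TCP pose, the force and the opening at its end, in the units of the state.
- bot.get_obs(): the state, without advancing time (a new reading comes with each control period).
- vision.camera(name): name is "side" or "top" or "wrist"; returns a dict with "color" (480x640x3 uint8, blue, green, red), "intrinsics" (3x3 intrinsics, pixels), "rvec" (rotation vector, rad) and "tvec" (3), from world to camera coordinates, as OpenCV has them. Camera axes: x right, y down, z forward; pixel columns grow to the right and rows downward; lengths in m; the calibration is good to about 2 mm. A picture is of the moment at which its call begins. There is no depth.
- ticket.job_done(): hands the job in, once; it reports no verdict.
The state is a dict: "clock": time; "joint_pos": joint angles; "joint_vel": joint speeds; "tau": joint torques, N m; "eef_pos": TCP position; "tool_rot": TCP orientation; "ft_force": force on the tool from outside, world axes, zero at the start; "ft_torque": the same for the moment, N m; "grip_width": finger opening in m.
Only numpy, scipy, OpenCV 4.12 (cv2) and the standard library are available. Lean on these libraries where they do the work, as an engineer would, in place of code of your own. Each camera call takes 0.05 s, during which the arm holds its last target. There are 200 camera calls.

## Working session

There is one attempt and no reset: what is moved stays moved. The work goes in short steps, Python scripts to look and compute and a tool call to move; the robot and the scene stay as the last step left them, time stands still between calls to the robot, and variables do not carry over. Pictures are saved under pics/ and viewed, about 12 in all and at most 16, crops included, and the job is handed in when it is done.

Besides the shell and the picture viewer there is one more tool, called after "Call:" as name(argument=value, ...), one argument or row to a line, values as JSON. play_rows: Moves the arm, as the interface text tells. Its arguments: {"type":"object","properties":{"deltas":{"type":"array"}},"required":["deltas"]}

```bash
mkdir -p pics
cat > h.py <<'E'
import numpy as np, cv2
from workcell import bot, vision, ticket
from scipy.spatial.transform import Rotation as R
def cam(n):
    c=vision.camera(n); np.savez('/tmp/%s.npz'%n,**{k:np.array(v) for k,v in c.items()}); return c
def load(n): return dict(np.load('/tmp/%s.npz'%n))
def px(c,p): # world -> pixel
    return cv2.projectPoints(np.array(p,float).reshape(-1,3),np.array(c['rvec']),np.array(c['tvec']),np.array(c['intrinsics']),None)[0].reshape(-1,2)
def w(c,uv,z): # pixel -> world at height z
    K=np.array(c['intrinsics']);Rm=cv2.Rodrigues(np.array(c['rvec'],float))[0];t=np.array(c['tvec']).ravel()
    o=-Rm.T@t; d=Rm.T@np.linalg.inv(K)@np.array([uv[0],uv[1],1.]); return o+d*(z-o[2])/d[2]
def st():
    o=bot.get_obs(); r=R.from_quat(o['tool_rot']).as_matrix()
    print('t',round(o['clock'],2),'p',np.round(o['eef_pos'],4),'x',np.round(r[:,0],3),'y',np.round(r[:,1],3),'z',np.round(r[:,2],3),'F',np.round(o['ft_force'],1),'g',round(o['grip_width'],4),'q6',round(o['joint_pos'][5],2)); return o
E
python3 - <<'E'
from h import *
st()
for n in('top','side'):
    c=cam(n); cv2.imwrite('pics/%s0.png'%n,c['color']); print(n,c['intrinsics'],w(c,(320,240),0))
E
```

```text
t 0.0 p [ 0.1985 -0.4582  0.2304] x [ 0.398 -0.918 -0.002] y [-0.918 -0.398 -0.   ] z [-0.001  0.002 -1.   ] F [0.1 0.3 0.4] g 0.0859 q6 1.57
top [[589.61713359   0.         325.98499379]
 [  0.         589.61713359 239.728959  ]
 [  0.           0.           1.        ]] [0.56373031 0.03311093 0.        ]
side [[556.52686072   0.         321.53659401]
 [  0.         556.52686072 234.39808305]
 [  0.           0.           1.        ]] [ 0.528604   -0.15526685  0.        ]
```

View pics/top0.png

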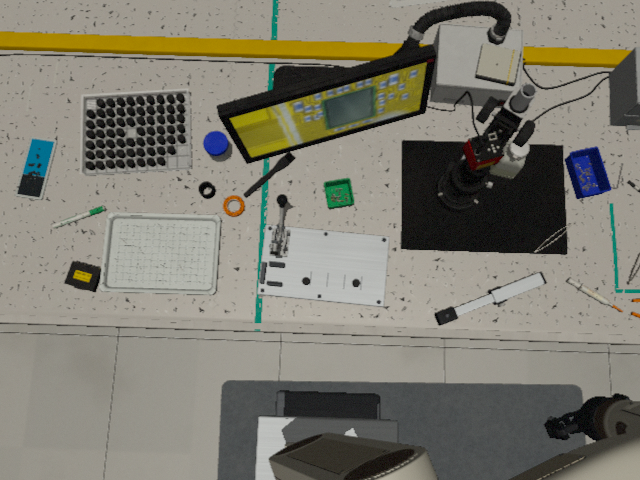

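View pics/side0.png

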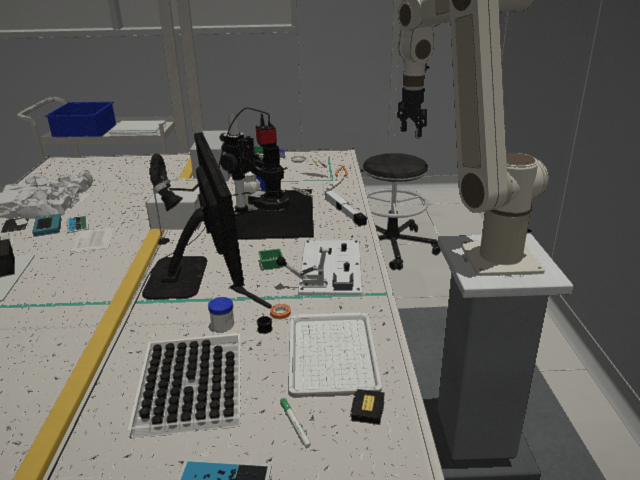

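The top view shows the nest at (262–388, 228–303), the leg at (437–547, 270–322), the cup at (339,193), the tray at (161,253), the loupe at (207,190), and feet at about (306,281) and (356,282). I'll enlarge it for measuring.

Run:
```python
from h import *
c=load('top'); im=c['color']
a=cv2.resize(im[170:330,250:400],None,fx=5,fy=5,interpolation=cv2.INTER_CUBIC)[:,:750]
b=cv2.resize(im[260:332,425:560],None,fx=5.5,fy=5.5,interpolation=cv2.INTER_CUBIC)
a=cv2.resize(im[174:310,255:395],None,fx=4.2,fy=4.2,interpolation=cv2.INTER_CUBIC)
cv2.imwrite('pics/a.png',a);cv2.imwrite('pics/b.png',b); print(a.shape,b.shape)
print('tray',[np.round(w(c,p,.015),3) for p in((104,215),(221,215),(217,293),(103,289))])
```

```text
(571, 588, 3) (396, 742, 3)
tray [array([0.605, 0.556, 0.015]), array([0.614, 0.274, 0.015]), array([0.426, 0.27 , 0.015]), array([0.426, 0.539, 0.015])]
```

View pics/a.png

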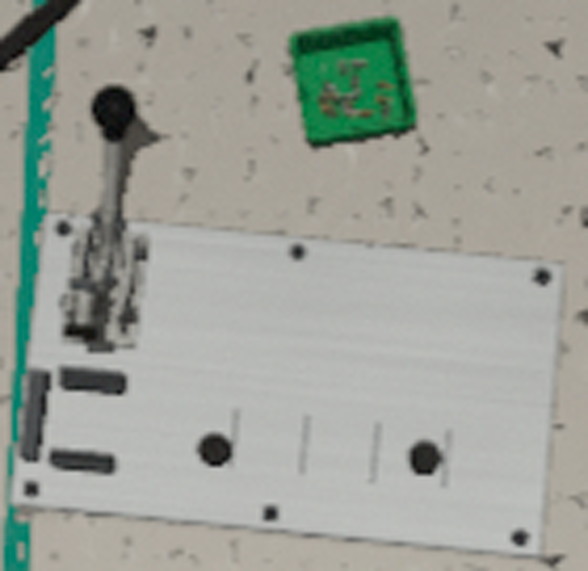

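View pics/b.png

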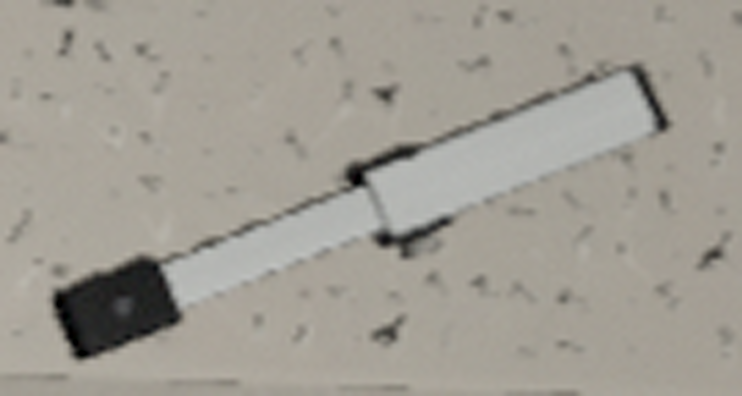

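Two feet at crop a (215,450) and (425,458). Plate corners are at (45,212), (562,265), (541,556) and (12,507); the cup rim corners at (290,37), (400,18), (415,128) and (308,145); the knob at (113,107). In crop b, the block corners are (55,292), (150,258), (180,320), (82,358); the sleeve end is (637,66)/(665,127); the button is below, on the robot side.

Run:
```python
from h import *
c=load('top')
A=lambda u,v,z:w(c,(255+u/4.2,174+v/4.2),z)
B=lambda u,v,z:w(c,(425+u/5.5,260+v/5.5),z)
P=np.array([A(*p,.012) for p in((45,212),(562,265),(541,556),(12,507))])[:,:2]
N=np.array([[.12,.147],[.12,-.153],[-.05,-.153],[-.05,.147]])
def fit(N,P):
    n0,p0=N.mean(0),P.mean(0);u,s,v=np.linalg.svd((N-n0).T@(P-p0));r=(u@v).T
    t=p0-r@n0;print('  th deg',np.degrees(np.arctan2(r[1,0],r[0,0])),'origin',t.round(4),'resid',np.round(P-(N@r.T+t),4).tolist());return r,t
print('nest');r,t=fit(N,P)
for n,q in dict(pocket=[0,.107],hinge=[.098,.107],knobopen=[.098+.09*np.sin(.85),.107],knobshut=[.098-.09*np.sin(.4),.107]).items(): print(n,(r@q+t).round(4))
print('cheeks mid',[A(*p,.032).round(4) for p in((93,381),(83,462))])
print('knob z',.022+.09*np.cos(.85),A(113,107,.022+.09*np.cos(.85)).round(4))
for p in((215,450),(425,458)):
    f=A(*p,.034);print('foot',f.round(4),'nest',(r.T@(f[:2]-t)).round(4))
C=np.array([A(*p,.032) for p in((290,37),(400,18),(415,128),(308,145))]);print('cup',C.mean(0).round(4),C.round(3).tolist())
L=np.array([B(*p,.03) for p in((55,292),(150,258),(180,320),(82,358),(637,66),(665,127))])[:,:2]
print('leg');fit(np.array([[.015,.13],[.015,.085],[-.015,.085],[-.015,.13],[.015,-.14],[-.015,-.14]]),L)
print('loupe',w(c,(207,190),.029).round(3))
for n,q in dict(mon=(245,160),mon2=(434,95)).items(): print(n,[w(c,q,z).round(3) for z in(0,.2,.4)])
```

```text
nest
  th deg -3.596656227110533 origin [0.4658 0.0265] resid [[0.0003, -0.0008], [-0.002, 0.002], [0.0016, 0.0009], [0.0001, -0.0022]]
pocket [0.4725 0.1333]
hinge [0.5703 0.1272]
knobopen [0.6378 0.1229]
knobshut [0.5353 0.1294]
cheeks mid [array([0.4949, 0.1306, 0.032 ]), array([0.4494, 0.1338, 0.032 ])]
knob z 0.0813984831296484 [0.6397 0.1227 0.0814]
foot [0.4582 0.061  0.034 ] nest [-0.0097  0.0339]
foot [ 0.4577 -0.0553  0.034 ] nest [-0.0029 -0.0821]
cup [ 0.6726 -0.0093  0.032 ] [[0.698, 0.028, 0.032], [0.711, -0.035, 0.032], [0.646, -0.045, 0.032], [0.635, 0.015, 0.032]]
leg
  th deg 23.025444166199442 origin [ 0.4313 -0.3629] resid [[0.0005, -0.0011], [-0.0016, 0.0004], [0.0006, -0.0002], [0.001, -0.0006], [-0.0012, 0.0003], [0.0007, 0.0012]]
loupe [0.672 0.309 0.029]
mon [array([0.76 , 0.227, 0.   ]), array([0.692, 0.195, 0.2  ]), array([0.623, 0.163, 0.4  ])]
mon2 [array([ 0.949, -0.243,  0.   ]), array([ 0.853, -0.208,  0.2  ]), array([ 0.758, -0.172,  0.4  ])]
```

```bash
cat >> h.py <<'E'
import sys
def plan(*wps,q=2,maxt=.95):
    """wps: (x,y,z,yaw_deg,grip[,n min rows]) -> rows from measured pose, tool-frame"""
    o=st(); p=np.array(o['eef_pos']); r=R.from_quat(o['tool_rot']).as_matrix(); a=np.degrees(np.arctan2(r[1,0],r[0,0])); rows=[]
    for x,y,z,yaw,g,*n in wps:
        d=np.array([x,y,z])-p; da=(yaw-a+180)%360-180
        k=max(int(np.ceil(np.linalg.norm(d)/(.06*maxt))),int(np.ceil(abs(da)/10.5)),n[0] if n else 1)
        for i in range(k):
            c,s=np.cos(np.radians(a)),np.sin(np.radians(a)); e=d/k/.06
            row=[g,e[0]*c+e[1]*s,e[0]*s-e[1]*c,-e[2],-da/k]; rows.append([round(v,3) for v in row[:4]]+[round(row[4],1)]); a+=da/k
        p=p+d
    print(len(rows),'rows'); 
    for i in range(0,len(rows),12): print(','.join('%g,%g,%g,%g,%g'%tuple(x) for x in rows[i:i+12]))
TH=-3.6; NO=np.array([.4658,.0265])
def nest(x,y):
    c,s=np.cos(np.radians(TH)),np.sin(np.radians(TH)); return NO+np.array([c*x-s*y,s*x+c*y])
E
python3 - <<'E'
from h import *
T,S=load('top'),load('side')
def tri(a,b):
    P=[np.array(c['intrinsics'])@np.c_[cv2.Rodrigues(c['rvec'])[0],c['tvec'].ravel()] for c in(T,S)]
    X=cv2.triangulatePoints(P[0],P[1],np.array(a,float),np.array(b,float)).ravel();X=X[:3]/X[3];print(X.round(3),px(T,X).round(),px(S,X).round())
tri((245,160),(240,290)); tri((220,107),(200,132))
plan((.40,-.22,.25,-30,.6),(.458,.061,.15,0,.6),(.458,.061,.07,0,.6))
E
```

```text
[0.741 0.218 0.057] [[245. 160.]] [[240. 290.]]
[0.751 0.21  0.447] [[219.  80.]] [[221. 139.]]
t 0.1 p [ 0.1985 -0.4583  0.2305] x [ 0.398 -0.918 -0.002] y [-0.918 -0.398  0.   ] z [-0.001  0.002 -1.   ] F [-0.5  0.2 -0. ] g 0.0855 q6 1.57
14 rows
0.6,-0.385,-0.777,-0.054,-6.1,0.6,-0.3,-0.813,-0.054,-6.1,0.6,-0.212,-0.84,-0.054,-6.1,0.6,-0.122,-0.858,-0.054,-6.1,0.6,-0.03,-0.866,-0.054,-6.1,0.6,0.062,-0.865,-0.054,-6.1,0.6,-0.251,-0.757,0.278,-5,0.6,-0.184,-0.776,0.278,-5,0.6,-0.116,-0.789,0.278,-5,0.6,-0.046,-0.796,0.278,-5,0.6,0.023,-0.797,0.278,-5,0.6,0.092,-0.792,0.278,-5
0.6,-0,0,0.667,-0,0.6,-0,0,0.667,-0
```

Call:
play_rows(
  deltas=[0.6,-0.385,-0.777,-0.054,-6.1,0.6,-0.3,-0.813,-0.054,-6.1,0.6,-0.212,-0.84,-0.054,-6.1,0.6,-0.122,-0.858,-0.054,-6.1,0.6,-0.03,-0.866,-0.054,-6.1,0.6,0.062,-0.865,-0.054,-6.1,0.6,-0.251,-0.757,0.278,-5,0.6,-0.184,-0.776,0.278,-5,0.6,-0.116,-0.789,0.278,-5,0.6,-0.046,-0.796,0.278,-5,0.6,0.023,-0.797,0.278,-5,0.6,0.092,-0.792,0.278,-5],
)

```text
clock: 1.6
eef_pos: [0.4559, 0.0777, 0.1455]
tool_rot: [1.0, 0.015, -0.001, -0.002]
ft_force: [0.7, -0.6, 0.5]
grip_width: 0.0512
```

Run:
```python
from h import *
plan((.458,.061,.08,0,.6),(.458,.061,.08,0,.6))
c=cam('wrist');cv2.imwrite('pics/w1.png',c['color'])
print(px(c,[[.458,.061,.034],[.458,.061,.012]]), px(c,[[.4577,-.0553,.034]]))
```

```text
t 1.6 p [0.4559 0.0777 0.1455] x [ 1.     0.03  -0.002] y [ 0.03  -1.    -0.004] z [-0.002  0.004 -1.   ] F [ 0.7 -0.6  0.5] g 0.0512 q6 1.71
3 rows
0.6,0.013,0.14,0.546,0.9,0.6,0.015,0.14,0.546,0.9,0.6,0,0,-0,-0
[[323.54209097 260.84865291]
 [323.43987633 252.79131016]] [[319.03927043 388.31060836]]
```

View pics/w1.png

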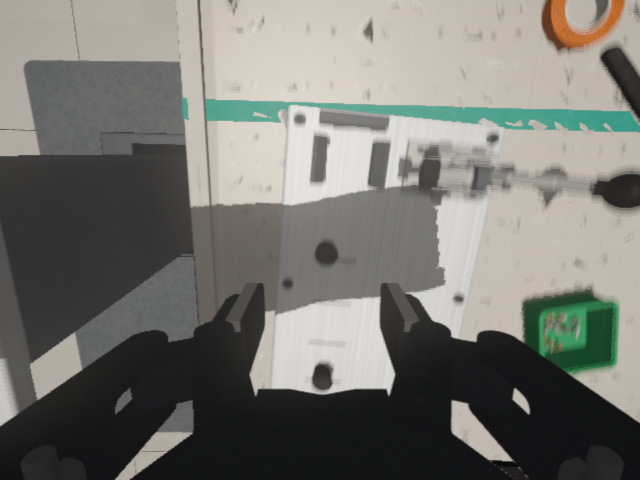

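The wrist view shows foot A at (326,253) and foot B at (322,375), near the predictions. Only two feet are present, and the cup is at (580,330).

Call:
play_rows(
  deltas=[0.6,0.013,0.14,0.546,0.9,0.6,0.015,0.14,0.546,0.9,0.6,0,0,0,0],
)

```text
clock: 2.02
eef_pos: [0.4565, 0.0687, 0.075]
tool_rot: [1.0, 0.006, -0.003, -0.004]
ft_force: [-0.0, 1.1, 0.3]
grip_width: 0.0512
```

Run:
```python
from h import *
plan((.458,.061,.019,0,.6),(.458,.061,.019,0,0.1,5),(.458,.061,.12,0,.1))
```

```text
t 2.02 p [0.4565 0.0687 0.075 ] x [ 1.     0.011 -0.007] y [ 0.011 -1.    -0.008] z [-0.007  0.008 -1.   ] F [-0.   1.1  0.3] g 0.0512 q6 1.7
8 rows
0.6,0.023,0.129,0.934,0.7,0.1,0,-0,0,-0,0.1,0,-0,0,-0,0.1,0,-0,0,-0,0.1,0,-0,0,-0,0.1,0,-0,0,-0,0.1,0,-0,-0.842,-0,0.1,0,-0,-0.842,-0
```

Call:
play_rows(
  deltas=[0.6,0.023,0.129,0.4,0.7,0.6,0,0,0.3,0,0.6,0,0,0,0],
)

```text
clock: 2.4
eef_pos: [0.4601, 0.0613, 0.0355]
tool_rot: [1.0, -0.001, -0.001, -0.004]
ft_force: [1.0, 0.1, 1.0]
grip_width: 0.0513
```

Run:
```python
from h import *
plan((.458,.061,.019,0,.6),(.458,.061,.019,0,0.1,5),(.458,.061,.12,0,.1))
```

```text
t 2.4 p [0.4601 0.0613 0.0355] x [ 1.    -0.002 -0.003] y [-0.002 -1.    -0.009] z [-0.003  0.009 -1.   ] F [1.  0.1 1. ] g 0.0513 q6 1.7
8 rows
0.6,-0.035,0.005,0.274,-0.1,0.1,0,0,-0,-0,0.1,0,0,-0,-0,0.1,0,0,-0,-0,0.1,0,0,-0,-0,0.1,0,0,-0,-0,0.1,0,0,-0.842,-0,0.1,0,0,-0.842,-0
```

Call:
play_rows(
  deltas=[0.6,-0.02,0.005,0.274,0,0.6,0,0,0.03,0,0.1,0,0,0,0,0.1,0,0,0,0,0.1,0,0,0,0,0.1,0,0,0,0,0.1,0,0,0,0],
)

```text
clock: 3.28
eef_pos: [0.464, 0.0619, 0.0236]
tool_rot: [1.0, -0.001, 0.004, -0.005]
ft_force: [0.2, -0.6, 0.1]
grip_width: 0.0156
```

Run:
```python
from h import *
plan((.458,.061,.12,0,.1,3),(.672,.003,.12,11,.1),(.672,.003,.12,11,.1))
```

```text
t 3.27 p [0.464  0.0619 0.0236] x [ 1.    -0.002  0.007] y [-0.002 -1.    -0.011] z [ 0.008  0.01  -1.   ] F [ 0.2 -0.6  0.1] g 0.0156 q6 1.7
8 rows
0.1,-0.033,0.005,-0.535,-0,0.1,-0.033,0.005,-0.535,-0,0.1,-0.033,0.005,-0.535,-0,0.1,0.892,0.242,-0,-2.8,0.1,0.879,0.284,-0,-2.8,0.1,0.864,0.326,-0,-2.8,0.1,0.848,0.367,-0,-2.8,0.1,-0,0,-0,-0
```

Call:
play_rows(
  deltas=[0.1,0,0,-0.535,0,0.1,0,0,-0.535,0,0.1,0,0,-0.5,0,0.1,0.85,0.242,0,-2.8,0.1,0.85,0.284,0,-2.8,0.1,0.85,0.326,0,-2.8,0.1,0.8,0.367,0,-2.8,0.1,0,0,0,0],
)

```text
clock: 4.28
eef_pos: [0.6731, 0.0013, 0.1185]
tool_rot: [0.995, 0.101, 0.002, -0.005]
ft_force: [-0.8, -0.2, 0.0]
grip_width: 0.0156
```

```bash
cat >> h.py <<'E'
def cup(im=None):
    c=cam('top'); hsv=cv2.cvtColor(c['color'],cv2.COLOR_BGR2HSV)
    m=cv2.inRange(hsv,(45,90,40),(90,255,255)); m[:,:300]=0; m[:170]=0; m[240:]=0; m[:,400:]=0
    n,l,s,ce=cv2.connectedComponentsWithStats(m); i=1+np.argmax(s[1:,4]); x,y,ww,hh,_=s[i]
    print('cup bbox',s[i],'centre',w(c,(x+ww/2,y+hh/2),.03).round(4)); return c
E
python3 - <<'E'
from h import *
cup()
plan((.672,.003,.12,11,.1),(.672,.003,.037,11,.1,3))
E
```

```text
Traceback (most recent call last):
  File "h.py", line 34, in cup
    n,l,s,ce=cv2.connectedComponentsWithStats(m); i=1+np.argmax(s[1:,4]); x,y,ww,hh,_=s[i]
                                                      ~~~~~~~~~^^^^^^^^^
ValueError: attempt to get argmax of an empty sequence
```

Run:
```python
from h import *
c=cam('wrist');cv2.imwrite('pics/w2.png',c['color']); print(px(c,[.6726,-.0093,.032]))
plan((.672,.003,.12,11,.1),(.672,.003,.037,11,.1,3))
```

```text
[[319.35620272 264.84269472]]
t 4.38 p [0.6699 0.0025 0.1196] x [0.979 0.202 0.003] y [ 0.202 -0.979 -0.01 ] z [ 0.001  0.011 -1.   ] F [-0.9 -0.1 -1.1] g 0.0159 q6 1.37
4 rows
0.1,0.035,-0.002,-0.007,0.6,0.1,0,0,0.461,-0,0.1,0,0,0.461,-0,0.1,0,0,0.461,-0
```

View pics/w2.png

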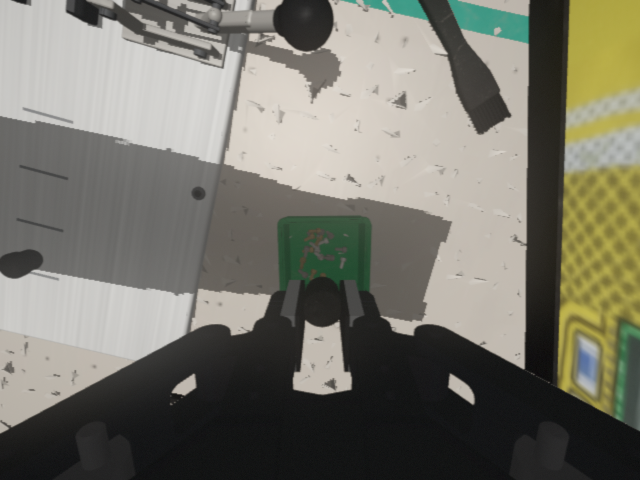

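The foot is held, and the cup spans (278–372, 215–310), about as predicted. I'll lower and release.

Call:
play_rows(
  deltas=[0.1,0.08,0,0.46,0.6,0.1,0,0,0.46,0,0.1,0,0,0.4,0,0.1,0,0,0.05,0],
)

```text
clock: 4.88
eef_pos: [0.6699, 0.0068, 0.0392]
tool_rot: [0.995, 0.097, 0.001, -0.006]
ft_force: [0.4, -0.6, 0.7]
grip_width: 0.0154
```

Run:
```python
from h import *
plan((.674,.003,.036,11,.1))
```

```text
t 4.88 p [0.6699 0.0068 0.0392] x [0.981 0.193 0.003] y [ 0.193 -0.981 -0.011] z [ 0.001  0.011 -1.   ] F [ 0.4 -0.6  0.7] g 0.0154 q6 1.38
1 rows
0.1,0.056,0.075,0.053,0.1
```

Call:
play_rows(
  deltas=[0.1,0.05,0.1,0.03,0,0.1,0,0,0,0,0.33,0,0,0,0,0.33,0,0,0,0,0.33,0,0,0,0,0.33,0,0,-0.5,0,0.33,0,0,-0.9,0],
)

```text
clock: 5.75
eef_pos: [0.6712, 0.0006, 0.1221]
tool_rot: [0.995, 0.097, -0.002, -0.006]
ft_force: [0.9, 0.9, 0.1]
grip_width: 0.0282
```

Run:
```python
from h import *
plan((.4577,-.0553,.12,0,.6),(.4577,-.0553,.06,0,.6),(.4577,-.0553,.06,0,.6))
```

```text
t 5.75 p [6.712e-01 6.000e-04 1.221e-01] x [ 0.981  0.193 -0.002] y [ 0.193 -0.981 -0.012] z [-0.005  0.011 -1.   ] F [0.9 0.9 0.1] g 0.0282 q6 1.37
7 rows
0.6,-0.918,0.057,0.009,2.8,0.6,-0.914,0.101,0.009,2.8,0.6,-0.908,0.146,0.009,2.8,0.6,-0.9,0.19,0.009,2.8,0.6,0,0,0.5,-0,0.6,0,0,0.5,-0,0.6,0,0,-0,-0
```

Call:
play_rows(
  deltas=[0.6,-0.918,0.057,0,2.8,0.6,-0.914,0.101,0,2.8,0.6,-0.908,0.146,0,2.8,0.6,-0.9,0.19,0,2.8,0.6,0,0,0.4,0,0.6,0,0,0.4,0,0.6,0,0,0,0],
)

```text
clock: 6.62
eef_pos: [0.4601, -0.0561, 0.0805]
tool_rot: [1.0, -0.004, 0.01, -0.005]
ft_force: [-0.2, 0.2, 0.2]
grip_width: 0.0514
```

Run:
```python
from h import *
c=cup();cv2.imwrite('pics/c1.png',cv2.resize(c['color'][180:310,255:400],None,fx=4,fy=4,interpolation=cv2.INTER_CUBIC))
plan((.4577,-.0553,.035,0,.6,3),(.4577,-.0553,.020,0,.6))
c=cam('wrist');g=cv2.cvtColor(c['color'],cv2.COLOR_BGR2GRAY); print(px(c,[.4577,-.0553,.034])); cv2.imwrite('pics/w3.png',c['color'][150:400,150:500])
```

```text
cup bbox [324 178  30  31 615] centre [ 0.6731 -0.009   0.03  ]
t 6.67 p [ 0.4614 -0.0562  0.0816] x [ 1.    -0.008  0.023] y [-0.008 -1.    -0.01 ] z [ 0.023  0.009 -1.   ] F [0.  0.3 0.2] g 0.051 q6 1.45
4 rows
0.6,-0.02,-0.005,0.259,-0.1,0.6,-0.02,-0.005,0.259,-0.1,0.6,-0.02,-0.005,0.259,-0.1,0.6,0,0,0.25,-0
[[313.15517194 266.426091  ]]
```

View pics/w3.png

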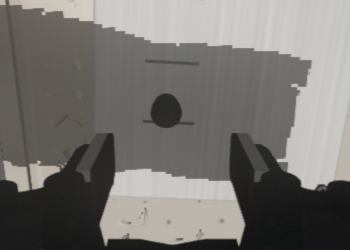

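Foot B at full-frame (316,260), matching the prediction. Grasping.

Call:
play_rows(
  deltas=[0.6,-0.02,0,0.26,0,0.6,-0.02,0,0.26,0,0.6,-0.02,0,0.26,0,0.6,0,0,0.22,0,0.6,0,0,0.03,0,0.1,0,0,0,0,0.1,0,0,0,0,0.1,0,0,0,0,0.1,0,0,0,0],
)

```text
clock: 7.85
eef_pos: [0.4697, -0.0562, 0.0262]
tool_rot: [1.0, -0.003, 0.02, -0.004]
ft_force: [0.2, -0.1, -0.2]
grip_width: 0.0149
```

Run:
```python
from h import *
plan((.458,-.055,.11,0,.1,3),(.674,-.021,.11,11,.1),(.674,-.021,.036,11,.1,3))
```

```text
t 7.85 p [ 0.4697 -0.0562  0.0262] x [ 0.999 -0.006  0.04 ] y [-0.006 -1.    -0.008] z [ 0.04   0.007 -0.999] F [ 0.2 -0.1 -0.2] g 0.0149 q6 1.45
10 rows
0.1,-0.065,-0.006,-0.466,-0.1,0.1,-0.065,-0.006,-0.466,-0.1,0.1,-0.065,-0.006,-0.466,-0.1,0.1,0.9,-0.142,-0,-2.8,0.1,0.906,-0.098,-0,-2.8,0.1,0.909,-0.055,-0,-2.8,0.1,0.911,-0.011,-0,-2.8,0.1,-0,0,0.411,-0,0.1,-0,0,0.411,-0,0.1,-0,0,0.411,-0
```

Call:
play_rows(
  deltas=[0.1,0,0,-0.466,0,0.1,0,0,-0.466,0,0.1,0,0,-0.4,0,0.1,0.9,-0.142,0,-2.8,0.1,0.9,-0.098,0,-2.8,0.1,0.9,-0.055,0,-2.8,0.1,0.65,-0.011,0,-2.8,0.1,0,0,0.2,0],
)

```text
clock: 8.85
eef_pos: [0.6712, -0.025, 0.1054]
tool_rot: [0.995, 0.097, 0.022, -0.001]
ft_force: [-0.7, -0.5, -1.4]
grip_width: 0.015
```

Run:
```python
from h import *
plan((.674,-.021,.036,11,.1,3))
```

```text
t 8.85 p [ 0.6712 -0.025   0.1054] x [0.98  0.193 0.043] y [ 0.193 -0.981  0.001] z [ 0.043  0.007 -0.999] F [-0.7 -0.5 -1.4] g 0.015 q6 1.34
3 rows
0.1,0.02,-0.019,0.386,0,0.1,0.02,-0.019,0.386,0,0.1,0.02,-0.019,0.386,0
```

Call:
play_rows(
  deltas=[0.1,-0.01,-0.02,0.386,0,0.1,-0.01,-0.02,0.386,0,0.1,0,-0.02,0.34,0,0.1,0,0,0.03,0],
)

```text
clock: 9.35
eef_pos: [0.6654, -0.0218, 0.0306]
tool_rot: [0.995, 0.096, 0.016, -0.002]
ft_force: [0.2, 0.4, 0.1]
grip_width: 0.0156
```

Run:
```python
s=open('h.py').read()
s=s.replace("row=[g,e[0]*c+e[1]*s,e[0]*s-e[1]*c,-e[2],-da/k]","rr=R.from_euler('z',a-a0,degrees=True).as_matrix()@r; v=rr.T@e; row=[g,v[0],v[1],v[2],-da/k]").replace("; rows=[]","; a0=a; rows=[]")
open('h.py','w').write(s)
from h import *
plan((.674,-.021,.036,11,.1))
```

```text
t 9.35 p [ 0.6654 -0.0218  0.0306] x [0.981 0.191 0.033] y [ 0.191 -0.982 -0.001] z [ 0.032  0.007 -0.999] F [0.2 0.4 0.1] g 0.0156 q6 1.34
1 rows
0.1,0.146,0.015,-0.085,0
```

Call:
play_rows(
  deltas=[0.1,0.14,0.015,-0.06,0,0.1,0,0,0,0,0.33,0,0,0,0,0.33,0,0,0,0,0.33,0,0,0,0,0.33,0,0,-0.5,0,0.6,0,0,-0.9,0,0.8,-0.4,0,-0.8,0],
)

```text
clock: 10.35
eef_pos: [0.6442, -0.0266, 0.1666]
tool_rot: [0.995, 0.096, 0.013, -0.002]
ft_force: [0.1, -0.4, -0.3]
grip_width: 0.0636
```

Run:
```python
from h import *
L=np.array([.4313,-.3629]);a=np.radians(23)
g=L+np.array([-np.sin(a),np.cos(a)])*.04; print('grasp',g)
plan((.55,-.15,.20,15,.8),(g[0],g[1],.12,23,.8),(g[0],g[1],.07,23,.8))
```

```text
grasp [ 0.41567075 -0.32607981]
t 10.35 p [ 0.6442 -0.0266  0.1666] x [0.981 0.191 0.027] y [ 0.191 -0.982 -0.002] z [ 0.026  0.007 -1.   ] F [ 0.1 -0.4 -0.3] g 0.0636 q6 1.33
9 rows
0.8,-0.639,0.573,-0.204,-1.3,0.8,-0.653,0.557,-0.204,-1.3,0.8,-0.665,0.542,-0.205,-1.3,0.8,-0.591,0.452,0.25,-1.6,0.8,-0.604,0.435,0.25,-1.6,0.8,-0.616,0.418,0.249,-1.6,0.8,-0.627,0.401,0.249,-1.6,0.8,-0.638,0.384,0.249,-1.6,0.8,-0.022,0.002,0.833,-0
```

Call:
play_rows(
  deltas=[0.8,-0.639,0.573,-0.15,-1.3,0.8,-0.653,0.557,-0.1,-1.3,0.8,-0.665,0.542,-0.1,-1.3,0.8,-0.591,0.452,0.15,-1.6,0.8,-0.604,0.435,0.15,-1.6,0.8,-0.616,0.418,0.2,-1.6,0.8,-0.627,0.401,0.2,-1.6,0.8,-0.638,0.45,0.249,-1.6,0.8,0,0,0.3,0,0.8,0,0,0,0],
)

```text
clock: 11.6
eef_pos: [0.4158, -0.341, 0.1112]
tool_rot: [0.979, 0.202, 0.022, 0.004]
ft_force: [0.4, 0.0, 0.7]
grip_width: 0.0684
```

Run:
```python
from h import *
c=cup();cv2.imwrite('pics/c2.png',np.hstack([cv2.resize(c['color'][170:310,260:400],(420,420),interpolation=cv2.INTER_CUBIC)]))
L=np.array([.4313,-.3629]);a=np.radians(23)
u=np.array([-np.sin(a),np.cos(a)])
g=L+u*.025; print('grasp',g)
c=cam('wrist')
im=c['color'].copy()
for y in(-.10,0,.1):
  for p in px(c,[*(L+u*y),.025]): cv2.circle(im,tuple(p.astype(int).tolist()),3,(0,0,255),-1)
t=cv2.imread('pics/c2.png'); cv2.imwrite('pics/w4.png',np.hstack([cv2.resize(im,(560,420)),cv2.resize(t,(240,240))[:,:].copy() if 0 else cv2.copyMakeBorder(cv2.resize(t,(240,240)),0,180,0,0,cv2.BORDER_CONSTANT)]))
plan((*g,.05,23,.8,2),(*g,.004,23,.8,2))
```

```text
cup bbox [324 178  30  31 573] centre [ 0.6731 -0.009   0.03  ]
grasp [ 0.42153172 -0.33988738]
t 11.7 p [ 0.4174 -0.3414  0.1129] x [0.917 0.397 0.043] y [ 0.397 -0.918  0.02 ] z [ 0.048 -0.001 -0.999] F [-0.8  1.   0.2] g 0.0679 q6 0.46
4 rows
0.8,0.014,-0.008,0.525,0.2,0.8,0.014,-0.008,0.525,0.2,0.8,-0.017,-0.008,0.383,-0,0.8,-0.017,-0.008,0.383,-0
```

View pics/w4.png

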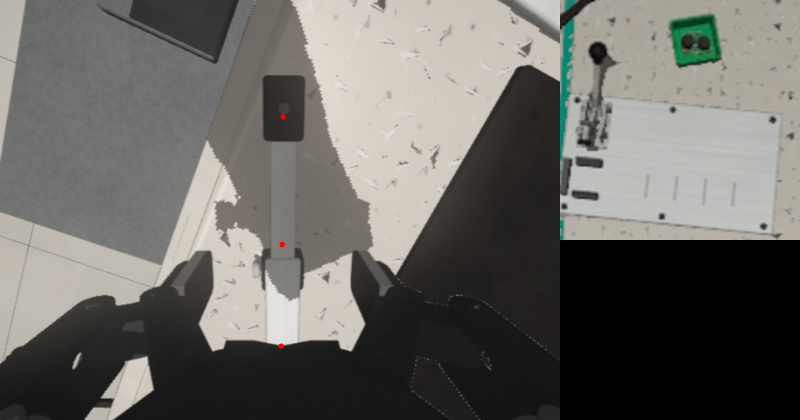

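Both feet are in the cup, and the leg axis matches the predicted dots. Descending to grasp.

Call:
play_rows(
  deltas=[0.8,0.014,-0.02,0.525,0,0.8,0.014,-0.02,0.525,0,0.8,0,-0.008,0.383,0,0.8,0,-0.008,0.32,0],
)

```text
clock: 12.2
eef_pos: [0.4304, -0.3396, 0.0126]
tool_rot: [0.978, 0.206, 0.028, 0.011]
ft_force: [0.2, -0.7, -0.8]
grip_width: 0.0683
```

Run:
```python
from h import *
plan((.4215,-.34,.005,23,.8))
```

```text
t 12.2 p [ 0.4304 -0.3396  0.0126] x [0.914 0.403 0.051] y [ 0.402 -0.915  0.034] z [ 0.06  -0.011 -0.998] F [ 0.2 -0.7 -0.8] g 0.0683 q6 0.47
1 rows
0.8,-0.145,-0.058,0.117,0.8
```

Call:
play_rows(
  deltas=[0.8,-0.145,-0.058,-0.95,0,0.8,0,0,-0.95,0,0.8,0,0,-0.4,0,0.8,0,0,0,0],
)

```text
clock: 12.7
eef_pos: [0.4148, -0.3353, 0.1501]
tool_rot: [0.977, 0.209, 0.026, 0.008]
ft_force: [1.3, 0.9, -0.7]
grip_width: 0.0681
```

Run:
```python
from h import *
plan((.4215,-.34,.02,23,.8,12))
```

```text
t 12.7 p [ 0.4148 -0.3353  0.1501] x [0.911 0.409 0.047] y [ 0.409 -0.912  0.027] z [ 0.054 -0.005 -0.999] F [ 1.3  0.9 -0.7] g 0.0681 q6 0.45
12 rows
0.8,-0.003,0.005,0.181,0.1,0.8,-0.003,0.005,0.181,0.1,0.8,-0.003,0.005,0.181,0.1,0.8,-0.003,0.005,0.181,0.1,0.8,-0.003,0.005,0.181,0.1,0.8,-0.003,0.005,0.181,0.1,0.8,-0.003,0.005,0.181,0.1,0.8,-0.003,0.005,0.181,0.1,0.8,-0.003,0.005,0.181,0.1,0.8,-0.003,0.005,0.181,0.1,0.8,-0.002,0.005,0.181,0.1,0.8,-0.002,0.005,0.181,0.1
```

Call:
play_rows(
  deltas=[0.8,0,0,0.18,0,0.8,0,0,0.18,0,0.8,0,0,0.18,0,0.8,0,0,0.18,0,0.8,0,0,0.18,0,0.8,0,0,0.18,0,0.8,0,0,0.18,0,0.8,0,0,0.18,0,0.8,0,0,0.18,0,0.8,0,0,0.18,0],
)

```text
clock: 13.95
eef_pos: [0.4189, -0.333, 0.0303]
tool_rot: [0.977, 0.21, 0.024, 0.005]
ft_force: [-0.0, 0.4, 0.2]
grip_width: 0.0684
```

Run:
```python
from h import *
plan((.4215,-.34,.005,23,.8,3))
```

```text
t 13.95 p [ 0.4189 -0.333   0.0303] x [0.911 0.41  0.044] y [ 0.41  -0.912  0.02 ] z [ 0.048 -0.    -0.999] F [-0.   0.4  0.2] g 0.0684 q6 0.46
3 rows
0.8,-0.009,0.038,0.141,0.4,0.8,-0.009,0.038,0.141,0.4,0.8,-0.008,0.038,0.141,0.4
```

Call:
play_rows(
  deltas=[0.8,0,0,0.14,0.8,0.8,0,0,0.14,0.4,0.8,0,0,0.14,0,0.8,0,0,0.02,0,0,0,0,0,0,0,0,0,0,0,0,0,0,0,0,0,0,0,0,0,0,0,0,0,0],
)

```text
clock: 15.08
eef_pos: [0.4203, -0.3331, 0.0023]
tool_rot: [0.98, 0.199, 0.024, 0.005]
ft_force: [0.2, -0.4, -1.9]
grip_width: 0.0187
```

Run:
```python
from h import *
o=st()
L=np.array([.4313,-.3629]);a=np.radians(23); d=np.array(o['eef_pos'][:2])-L
print('leg frame x,y',d@[np.cos(a),np.sin(a)],d@[-np.sin(a),np.cos(a)])
```

```text
t 15.07 p [ 0.4203 -0.3331  0.0023] x [0.92  0.39  0.044] y [ 0.389 -0.921  0.019] z [ 0.048 -0.    -0.999] F [ 0.2 -0.4 -1.9] g 0.0187 q6 0.48
leg frame x,y 0.001493120514236558 0.03177164401227279
```

Run:
```python
from h import *
plan((.4203,-.3331,.10,23,0,3),(.44,-.16,.10,-3.6,0),(*nest(-.006,.027),.10,-3.6,0),maxt=.7)
print(nest(0,.028))
```

```text
t 15.07 p [ 0.4203 -0.3331  0.0023] x [0.92  0.39  0.044] y [ 0.389 -0.921  0.019] z [ 0.048 -0.    -0.999] F [ 0.2 -0.4 -1.9] g 0.0187 q6 0.48
14 rows
0,0.024,0.011,-0.542,-0,0,0.024,0.011,-0.542,-0,0,0.024,0.011,-0.542,-0,0,0.286,-0.506,0.003,5.3,0,0.238,-0.53,0,5.3,0,0.187,-0.55,-0.002,5.3,0,0.136,-0.565,-0.005,5.3,0,0.083,-0.575,-0.007,5.3,0,0.022,-0.596,-0.01,-0,0,0.022,-0.596,-0.01,-0,0,0.022,-0.596,-0.01,-0,0,0.022,-0.596,-0.01,-0
0,0.022,-0.596,-0.01,-0,0,0.022,-0.596,-0.01,-0
[0.46755813 0.05444475]
```

Call:
play_rows(
  deltas=[0,0.024,0.011,-0.54,0,0,0.024,0.011,-0.54,0,0,0.024,0.011,-0.54,0,0,0.286,-0.506,0,5.3,0,0.238,-0.53,0,5.3,0,0.187,-0.55,0,5.3,0,0.136,-0.565,0,5.3,0,0.083,-0.575,0,5.3,0,0.022,-0.5,0,0,0,0.0,-0.1,0,0],
)

```text
clock: 16.32
eef_pos: [0.4426, -0.1173, 0.1005]
tool_rot: [0.999, -0.04, 0.021, -0.003]
ft_force: [0.1, -0.0, -2.5]
grip_width: 0.0191
```

Run:
```python
from h import *
plan((*nest(-.006,.027),.10,-3.6,0),maxt=.5)
```

```text
t 16.32 p [ 0.4426 -0.1173  0.1005] x [ 0.996 -0.08   0.041] y [-0.08  -0.997 -0.007] z [ 0.042  0.004 -0.999] F [ 0.1 -0.  -2.5] g 0.0191 q6 1.38
6 rows
0,0.014,-0.478,0.005,-0.2,0,0.015,-0.478,0.005,-0.2,0,0.017,-0.478,0.006,-0.2,0,0.018,-0.478,0.006,-0.2,0,0.02,-0.478,0.006,-0.2,0,0.021,-0.478,0.006,-0.2
```

Call:
play_rows(
  deltas=[0,0.02,-0.478,0,-0.4,0,0.02,-0.478,0,-0.2,0,0.02,-0.478,0,-0.2,0,0.02,-0.478,0,-0.2,0,0.02,-0.478,0,0,0,0.02,-0.35,0,0,0,0,0,0,0],
)

```text
clock: 17.2
eef_pos: [0.4618, 0.0466, 0.1003]
tool_rot: [0.999, -0.034, 0.02, -0.001]
ft_force: [-0.1, -0.9, -2.5]
grip_width: 0.0189
```

Run:
```python
from h import *
plan((*nest(0,.027),.055,-3.6,0),maxt=.25)
c=cam('wrist'); im=c['color'].copy()
for q,z in(((.0175,.089),.028),((-.0175,.089),.028),((.0175,.125),.028),((-.0175,.125),.028)):
    p=px(c,[*nest(*q),z])[0]; cv2.circle(im,tuple(p.astype(int).tolist()),3,(0,0,255),-1)
t=cam('top')['color'][210:310,250:400]
cv2.imwrite('pics/w5.png',np.hstack([im[:400,150:500],cv2.resize(t,(450,300),interpolation=cv2.INTER_CUBIC) if 0 else cv2.copyMakeBorder(cv2.resize(t,(450,300),interpolation=cv2.INTER_CUBIC),0,100,0,0,cv2.BORDER_CONSTANT)]))
```

```text
t 17.2 p [0.4618 0.0466 0.1003] x [ 0.997 -0.067  0.04 ] y [-0.067 -0.998 -0.003] z [ 0.04   0.    -0.999] F [-0.1 -0.9 -2.5] g 0.0189 q6 1.74
4 rows
0,0.014,-0.029,0.19,-0.1,0,0.014,-0.029,0.19,-0.1,0,0.014,-0.029,0.19,-0.1,0,0.014,-0.029,0.19,-0.1
```

View pics/w5.png

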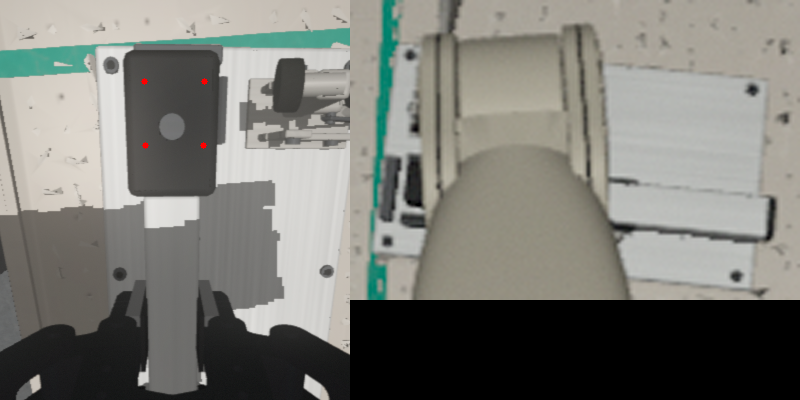

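The block is over the pocket, with the pad and bar clear on the right at (290,85). Lowering.

Call:
play_rows(
  deltas=[0,0.014,-0.04,0.19,0,0,0.014,-0.04,0.19,0,0,0.014,-0.03,0.19,0,0,0.014,-0.02,0.19,0,0,0.0,0,0.05,0],
)

```text
clock: 17.92
eef_pos: [0.4667, 0.0508, 0.0474]
tool_rot: [0.999, -0.037, 0.019, 0.0]
ft_force: [-0.4, 0.4, -2.9]
grip_width: 0.0191
```

Run:
```python
from h import *
plan((*nest(0,.028),.02,-3.6,0),maxt=.15)
```

```text
t 17.93 p [0.4667 0.0508 0.0474] x [ 0.997 -0.073  0.037] y [-0.073 -0.997 -0.001] z [ 0.037 -0.002 -0.999] F [-0.4  0.4 -2.9] g 0.0191 q6 1.76
4 rows
0,-0.002,-0.015,0.114,-0.1,0,-0.002,-0.015,0.114,-0.1,0,-0.002,-0.015,0.114,-0.1,0,-0.002,-0.015,0.114,-0.1
```

Call:
play_rows(
  deltas=[0,0.0,-0.01,0.114,-0.3,0,0.0,-0.01,0.114,-0.2,0,0,-0.01,0.114,0,0,0,-0.01,0.1,0,0,0,0,0.07,0],
)

```text
clock: 18.55
eef_pos: [0.4688, 0.0535, 0.0152]
tool_rot: [0.999, -0.032, 0.019, 0.0]
ft_force: [-0.6, 1.1, -1.3]
grip_width: 0.0191
```

Run:
```python
from h import *
plan((*nest(0,.028),.0143,-3.6,0),maxt=.15)
```

```text
t 18.55 p [0.4688 0.0535 0.0152] x [ 0.997 -0.064  0.039] y [-0.064 -0.998 -0.001] z [ 0.039 -0.001 -0.999] F [-0.6  1.1 -1.3] g 0.0191 q6 1.75
1 rows
0,-0.022,-0.014,0.014,-0
```

Call:
play_rows(
  deltas=[0,0,0,0.03,0,0,0,0,0,0,0.6,0,0,0,0,0.6,0,0,0,0,0.7,0,0,0,0,0.7,0,0,-0.3,0,0.7,0,0.1,-0.8,0,0.7,0,0.4,-0.8,0,0.4,-0.3,0.4,-0.8,0,0.2,-0.5,0.2,-0.3,0,0,-0.4,0.2,0,0],
)

```text
clock: 19.92
eef_pos: [0.3865, -0.0213, 0.198]
tool_rot: [0.999, -0.031, 0.023, 0.001]
ft_force: [-0.3, -0.2, 0.2]
grip_width: 0.0053
```

Run:
```python
from h import *
st()
c=cam('wrist'); t=cup()
a=cv2.resize(c['color'],(480,360)); b=cv2.resize(t['color'][215:305,255:400],None,fx=3.3,fy=3.3,interpolation=cv2.INTER_CUBIC)
cv2.imwrite('pics/d.png',np.vstack([cv2.copyMakeBorder(b,0,0,0,max(0,480-b.shape[1]),cv2.BORDER_CONSTANT)[:,:480],a])[:600])
```

```text
t 19.93 p [ 0.3865 -0.0213  0.198 ] x [ 0.997 -0.061  0.045] y [-0.062 -0.998 -0.   ] z [ 0.045 -0.003 -0.999] F [-0.3 -0.2  0.2] g 0.0053 q6 1.58
cup bbox [324 178  30  31 573] centre [ 0.6731 -0.009   0.03  ]
```

View pics/d.png

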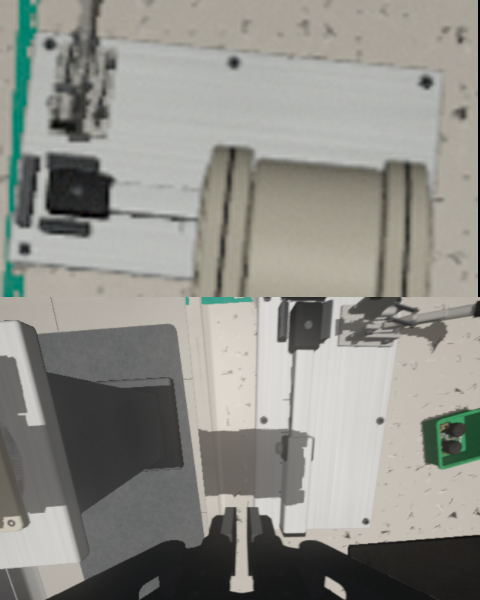

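Run:
```python
from h import *
c=load('top'); p=w(c,(255+77/3.3,215+190/3.3),.042)[:2]-NO; a=np.radians(TH); print('block nest', p@[np.cos(a),np.sin(a)],p@[-np.sin(a),np.cos(a)])
plan((.56,.07,.23,-3.6,0),(*nest(.207,.107),.20,-3.6,0),(*nest(.207,.107),.10,-3.6,0,4),maxt=.7)
```

```text
block nest 0.0029189146128945154 0.09986646779013826
t 20.02 p [ 0.3844 -0.0214  0.1966] x [ 0.997 -0.063  0.041] y [-0.063 -0.998  0.   ] z [ 0.041 -0.003 -0.999] F [-0.6  0.3  0. ] g 0.0001 q6 1.58
13 rows
0,0.569,-0.341,-0.088,-0,0,0.569,-0.341,-0.088,-0,0,0.569,-0.341,-0.088,-0,0,0.569,-0.341,-0.088,-0,0,0.569,-0.341,-0.088,-0,0,0.477,-0.24,0.145,-0,0,0.477,-0.24,0.145,-0,0,0.477,-0.24,0.145,-0,0,0.477,-0.24,0.145,-0,0,-0.017,-0,0.416,-0,0,-0.017,-0,0.416,-0,0,-0.017,-0,0.416,-0
0,-0.017,-0,0.416,-0
```

Call:
play_rows(
  deltas=[0,0.569,-0.341,-0.088,0,0,0.569,-0.341,-0.088,0,0,0.569,-0.341,-0.088,0,0,0.569,-0.341,-0.088,0,0,0.569,-0.341,-0.05,0,0,0.477,-0.24,0.1,0,0,0.477,-0.24,0.1,0,0,0.477,-0.24,0.1,0,0,0.4,-0.2,0.0,0,0,0,0,0,0],
)

```text
clock: 21.28
eef_pos: [0.6885, 0.1279, 0.2059]
tool_rot: [0.999, -0.031, 0.02, -0.0]
ft_force: [-0.1, -0.7, -0.8]
grip_width: -0.0003
```

Run:
```python
from h import *
plan((*nest(.207,.107),.072,-3.6,0),maxt=.35)
```

```text
t 21.27 p [0.6885 0.1279 0.2059] x [ 0.997 -0.062  0.04 ] y [-0.062 -0.998 -0.001] z [ 0.04  -0.001 -0.999] F [-0.1 -0.7 -0.8] g -0.0003 q6 1.82
7 rows
0,-0.034,0.02,0.318,0,0,-0.034,0.02,0.318,0,0,-0.034,0.02,0.318,0,0,-0.034,0.02,0.318,0,0,-0.034,0.02,0.318,0,0,-0.034,0.02,0.318,0,0,-0.034,0.02,0.318,0
```

Call:
play_rows(
  deltas=[0,-0.034,0.02,0.318,0,0,-0.034,0.02,0.318,0,0,-0.034,0.02,0.318,0,0,-0.034,0.02,0.318,0,0,-0.034,0.02,0.318,0,0,-0.034,0.02,0.318,0,0,-0.034,0.02,0.318,0],
)

```text
clock: 22.15
eef_pos: [0.6765, 0.1209, 0.0661]
tool_rot: [0.999, -0.031, 0.019, -0.0]
ft_force: [-0.1, 0.5, -0.2]
grip_width: 0.0001
```

```bash
cat > arc.py <<'E'
from h import *
def kn(th): return np.array([.098+.09*np.sin(.85-th),.022+.09*np.cos(.85-th)])
def arc(ths,off,dz=-.013,g=0,step=.35,y=.107):
    plan(*[(*nest(kn(t)[0]+off,y),kn(t)[1]+dz,-3.6,g) for t in ths],maxt=step)
E
python3 - <<'E'
from arc import *
arc([.0,.2,.4,.6,.8],.026)
E
```

```text
t 22.15 p [0.6765 0.1209 0.0661] x [ 0.997 -0.062  0.038] y [-0.062 -0.998 -0.002] z [ 0.038 -0.001 -0.999] F [-0.1  0.5 -0.2] g 0.0001 q6 1.81
5 rows
0,-0.211,0.007,-0.047,0.1,0,-0.211,-0,-0.212,-0,0,-0.249,-0,-0.166,-0,0,-0.277,-0,-0.113,-0,0,-0.294,-0,-0.056,-0
```

Call:
play_rows(
  deltas=[0,-0.2,0,-0.04,0,0,-0.21,0,-0.21,0,0,-0.25,0,-0.17,0,0,-0.28,0,-0.11,0,0,-0.29,0,-0.06,0],
)

```text
clock: 22.78
eef_pos: [0.604, 0.1247, 0.0995]
tool_rot: [0.999, -0.032, 0.025, -0.0]
ft_force: [0.4, 0.3, -0.2]
grip_width: -0.0002
```

Run:
```python
from arc import *
arc([.8,.9,1,1.1,1.2,1.27],.026,step=.25)
```

```text
t 22.77 p [0.604  0.1247 0.0995] x [ 0.997 -0.065  0.051] y [-0.064 -0.998 -0.002] z [ 0.051 -0.001 -0.999] F [ 0.4  0.3 -0.2] g -0.0002 q6 1.84
6 rows
0,-0.055,-0.005,0.008,-0.1,0,-0.15,-0,-0.008,-0,0,-0.15,0,0.007,-0,0,-0.148,0,0.022,-0,0,-0.145,0,0.037,-0,0,-0.099,0,0.034,-0
```

Call:
play_rows(
  deltas=[0,-0.1,0,0,0,0,-0.2,0,0,0,0,-0.2,0,0.01,0,0,-0.2,0,0.02,0,0,-0.2,0,0.03,0],
)

```text
clock: 23.4
eef_pos: [0.562, 0.1275, 0.097]
tool_rot: [0.999, -0.034, 0.041, 0.0]
ft_force: [37.1, -5.3, -13.6]
grip_width: 0.0003
```

Run:
```python
from arc import *
arc([1.2,1.27],.026,step=.25)
```

```text
t 23.4 p [0.562  0.1275 0.097 ] x [ 0.994 -0.067  0.082] y [-0.067 -0.998 -0.002] z [ 0.082 -0.003 -0.997] F [ 37.1  -5.3 -13.6] g 0.0003 q6 1.87
2 rows
0,0.053,-0.002,0.062,-0.3,0,-0.1,0,0.031,-0
```

Call:
play_rows(
  deltas=[0,0.2,0,0,0,0,0.3,0,-0.5,0,0,0.1,0,-0.9,0,0.3,-0.5,0.5,-0.5,0,0.3,-0.8,0.5,0,0,0.3,-0.8,0.5,0,0,0.3,-0.6,0.5,0,0,0.3,0,0,0,0],
)

```text
clock: 24.4
eef_pos: [0.4113, 0.0141, 0.1994]
tool_rot: [0.999, -0.034, 0.039, 0.001]
ft_force: [0.2, -0.2, 0.4]
grip_width: 0.0256
```

Run:
```python
from h import *
o=st()
c=cam('wrist'); t=cup()
a=cv2.resize(c['color'],(480,360)); b=cv2.resize(t['color'][215:305,255:400],None,fx=3.3,fy=3.3,interpolation=cv2.INTER_CUBIC)
s=cam('side')['color'][225:310,270:375]; s=cv2.resize(s,None,fx=3,fy=3,interpolation=cv2.INTER_CUBIC)
top=cv2.copyMakeBorder(b,0,0,0,800-b.shape[1],cv2.BORDER_CONSTANT); bot_=np.hstack([a[:303],cv2.copyMakeBorder(s,0,max(0,303-s.shape[0]),0,max(0,320-s.shape[1]),cv2.BORDER_CONSTANT)[:303,:320]])
cv2.imwrite('pics/e.png',np.vstack([top,bot_])[:600])
```

```text
t 24.4 p [0.4113 0.0141 0.1994] x [ 0.995 -0.067  0.077] y [-0.067 -0.998 -0.001] z [ 0.077 -0.004 -0.997] F [ 0.2 -0.2  0.4] g 0.0256 q6 1.68
cup bbox [324 178  30  31 574] centre [ 0.6731 -0.009   0.03  ]
```

View pics/e.png

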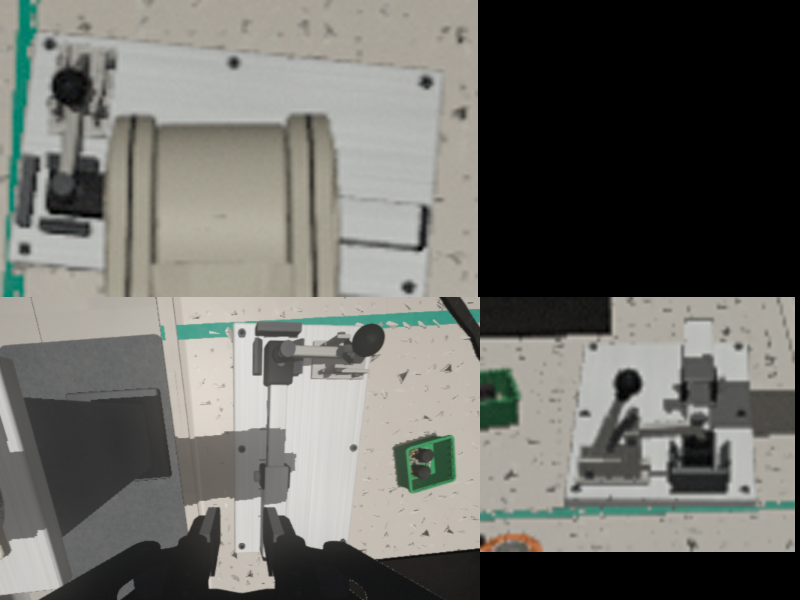

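Run:
```python
from arc import *
c=load('top'); s=load('side')
for th in(1.0,1.15,1.2,1.25):
    k=kn(th); P=[*nest(k[0],.107),k[1]]; print(th,((px(c,P)[0]-[255,215])*3.3).round(1), ((px(s,P)[0]-[270,225])*3+[480,297]).round(1))
cy=-.025-.0055
g=nest(0,cy); print('collar',g,nest(-.024,cy))
plan((*g,.16,-3.6,.75),(*g,.10,-3.6,.75),maxt=.6)
```

```text
1.0 [71.7 55.1] [605.1 378. ]
1.15 [69.9 74.9] [620.2 381. ]
1.2 [69.3 81.5] [625.1 382.4]
1.25 [68.9 88. ] [629.9 384.1]
collar [ 0.46388489 -0.00393982] [ 0.43993225 -0.00243284]
t 24.55 p [0.4159 0.0155 0.2005] x [ 0.995 -0.065  0.082] y [-0.065 -0.998 -0.002] z [ 0.082 -0.004 -0.997] F [ 0.8 -0.5  0.1] g 0.0252 q6 1.68
4 rows
0.75,0.381,0.136,0.37,-0.1,0.75,0.381,0.137,0.37,-0.1,0.75,-0.041,0.001,0.498,-0,0.75,-0.041,0.001,0.498,-0
```

The knob matches 1.25 rad in both views, so the clamp is shut. Next, the collar.

Call:
play_rows(
  deltas=[0.75,0.38,0.14,0.35,0,0.75,0.38,0.14,0.35,0,0.75,0,0,0.4,0,0.75,0,0,0.3,0,0.75,0,0,0,0],
)

```text
clock: 25.18
eef_pos: [0.4769, -0.0012, 0.1182]
tool_rot: [0.999, -0.029, 0.043, -0.0]
ft_force: [0.3, -0.2, -0.1]
grip_width: 0.0638
```

Run:
```python
from h import *
g=nest(0,-.0305)
plan((*g,.04,-3.6,.75),(*g,.018,-3.6,.75),maxt=.25)
c=cam('wrist'); im=c['color'].copy()
for q in((-.018,-.0155),(.018,-.0155),(.018,-.0455),(-.018,-.0455)):
    p=px(c,[*nest(*q),.039])[0]; print(p.round()); cv2.circle(im,tuple(p.astype(int).tolist()),2,(0,0,255),-1)
cv2.imwrite('pics/f.png',im[100:420,120:540])
```

```text
t 25.18 p [ 0.4769 -0.0012  0.1182] x [ 0.995 -0.059  0.086] y [-0.058 -0.998 -0.003] z [ 0.087 -0.002 -0.996] F [ 0.3 -0.2 -0.1] g 0.0638 q6 1.63
8 rows
0.75,-0.054,0.01,0.213,0,0.75,-0.054,0.01,0.213,0,0.75,-0.054,0.01,0.213,0,0.75,-0.054,0.01,0.213,0,0.75,-0.054,0.01,0.213,0,0.75,-0.054,0.01,0.213,0,0.75,-0.016,0.001,0.183,-0,0.75,-0.016,0.001,0.183,-0
[265. 236.]
[319. 235.]
[319. 278.]
[266. 279.]
```

View pics/f.png

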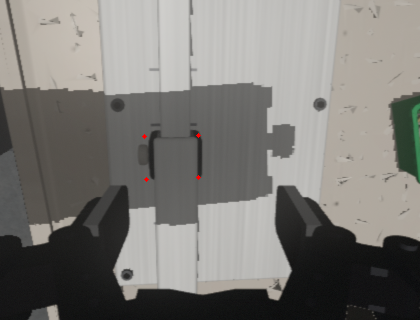

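The collar is at crop (151–202, 131–178) and the button at (144,155), about 3 mm +x of prediction. I'll correct for that.

Call:
play_rows(
  deltas=[0.75,-0.04,0.0,0.213,0,0.75,-0.04,0.0,0.213,0,0.75,-0.04,0,0.213,0,0.75,-0.04,0,0.213,0,0.75,-0.04,0,0.213,0,0.75,-0.03,0,0.2,0,0.75,-0.016,0,0.15,0],
)

```text
clock: 26.1
eef_pos: [0.4716, 0.0001, 0.0297]
tool_rot: [0.999, -0.029, 0.046, -0.001]
ft_force: [-0.7, -0.5, 0.5]
grip_width: 0.0642
```

Run:
```python
from h import *
plan((*nest(.002,-.0295),.020,-3.6,.75),maxt=.25)
```

```text
t 26.1 p [4.716e-01 1.000e-04 2.970e-02] x [ 0.994 -0.058  0.092] y [-0.058 -0.998 -0.004] z [ 0.092 -0.002 -0.996] F [-0.7 -0.5  0.5] g 0.0642 q6 1.63
1 rows
0.75,-0.106,0.059,0.152,0.3
```

Call:
play_rows(
  deltas=[0.75,-0.1,0.06,0.15,0,0.75,-0.02,0,0.02,0,0.75,0,0,0,0],
)

```text
clock: 26.48
eef_pos: [0.4642, -0.0034, 0.0174]
tool_rot: [0.999, -0.029, 0.046, -0.0]
ft_force: [0.1, -0.1, 0.8]
grip_width: 0.0644
```

Run:
```python
from h import *
plan((*nest(.002,-.0295),.020,-3.6,.75),maxt=.25)
```

```text
t 26.48 p [ 0.4642 -0.0034  0.0174] x [ 0.994 -0.058  0.091] y [-0.058 -0.998 -0.004] z [ 0.091 -0.002 -0.996] F [ 0.1 -0.1  0.8] g 0.0644 q6 1.62
1 rows
0.75,0.033,-0.007,-0.04,0.3
```

Call:
play_rows(
  deltas=[0.75,0.03,0,-0.04,0,0.3,0,0,0,0,0.1,0,0,0,0,0.1,0,0,0,0,0.1,0,0,0,0],
)

```text
clock: 27.1
eef_pos: [0.4689, -0.0038, 0.0225]
tool_rot: [0.998, -0.029, 0.049, -0.0]
ft_force: [0.9, -0.4, -1.4]
grip_width: 0.0351
```

Run:
```python
from h import *
o=st(); a=np.radians(TH); p=np.array(o['eef_pos'][:2])-NO; print('nest', p@[np.cos(a),np.sin(a)],p@[-np.sin(a),np.cos(a)])
```

```text
t 27.1 p [ 0.4689 -0.0038  0.0225] x [ 0.994 -0.058  0.097] y [-0.058 -0.998 -0.003] z [ 0.097 -0.002 -0.995] F [ 0.9 -0.4 -1.4] g 0.0351 q6 1.62
nest 0.004974537819469608 -0.029998297200676486
```

Width 35 mm, so the button is flush. Sliding about 17 mm toward the block.

Call:
play_rows(
  deltas=[0.1,0,-0.08,0,0,0.1,0,-0.08,0,0,0.1,0,-0.08,0,0,0.1,0,-0.06,0,0],
)

```text
clock: 27.6
eef_pos: [0.4696, 0.0108, 0.0224]
tool_rot: [0.998, -0.031, 0.048, 0.005]
ft_force: [0.3, -4.9, 0.3]
grip_width: 0.0348
```

```bash
cat >> h.py <<'E'
def np_():
    o=st(); a=np.radians(TH); p=np.array(o['eef_pos'][:2])-NO; print('nest', p@[np.cos(a),np.sin(a)],p@[-np.sin(a),np.cos(a)])
E
python3 -c "
from h import *
np_()"
```

```text
t 27.6 p [0.4696 0.0108 0.0224] x [ 0.993 -0.061  0.097] y [-0.062 -0.998  0.007] z [ 0.097 -0.013 -0.995] F [ 0.3 -4.9  0.3] g 0.0348 q6 1.67
nest 0.004828573672797113 -0.01543681933032049
```

Call:
play_rows(
  deltas=[0.1,0,-0.08,0,0,0.1,0,-0.02,0,0,0.5,0,0,0,0,0.75,0,0,0,0,0.75,0,0,0,0,0.75,0,0,-0.3,0,0.75,0,0,-0.5,0,0.75,0,0.3,-0.3,0,0.75,0,0.5,0,0,0.75,0,0,0,0],
)

```text
clock: 28.85
eef_pos: [0.4598, -0.0291, 0.09]
tool_rot: [0.998, -0.029, 0.048, 0.004]
ft_force: [1.1, 0.0, -0.3]
grip_width: 0.0641
```

Run:
```python
from h import *
np_()
c=cam('wrist'); cv2.imwrite('pics/g.png',c['color'][0:420,120:540])
def N(u,v,z):
    p=w(c,(u+120,v),z)[:2]-NO;a=np.radians(TH);return np.round([p@[np.cos(a),np.sin(a)],p@[-np.sin(a),np.cos(a)]],4)
for q in((0,.107),(0,-.025),(0,.01),(0,-.14),(0,-.105)): print(q,(px(c,[*nest(*q),.04])[0]-[120,0]).round())
```

```text
t 28.85 p [ 0.4598 -0.0291  0.09  ] x [ 0.994 -0.058  0.095] y [-0.059 -0.998  0.005] z [ 0.095 -0.01  -0.995] F [ 1.1  0.  -0.3] g 0.0641 q6 1.57
nest -0.002529223576070476 -0.05587077790959677
(0, 0.107) [198. -63.]
(0, -0.025) [198. 214.]
(0, 0.01) [198. 151.]
(0, -0.14) [198. 386.]
(0, -0.105) [198. 339.]
```

View pics/g.png

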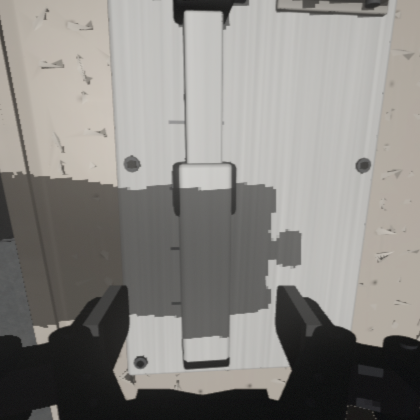

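```bash
cat >> h.py <<'E'
def nf(c,u,v,z):
    p=w(c,(u,v),z)[:2]-NO;a=np.radians(TH);return np.round([p@[np.cos(a),np.sin(a)],p@[-np.sin(a),np.cos(a)]],4)
E
python3 - <<'E'
from h import *
c=load('wrist')
for n,u,v,z in(('collar front',205,163,.04),('sleeve end top',205,360,.042),('block edge top',205,11,.042),('block edge at tube top',205,11,.037)): print(n,nf(c,u+120,v,z))
plan((*nest(.002,-.075),.06,-3.6,.6),(*nest(.002,-.075),.022,-3.6,.6),maxt=.25)
E
```

```text
collar front [0.004  0.0034]
sleeve end top [ 0.0046 -0.1192]
block edge top [0.0033 0.0759]
block edge at tube top [0.0038 0.0776]
t 28.9 p [ 0.4599 -0.0284  0.09  ] x [ 0.994 -0.057  0.095] y [-0.057 -0.998  0.004] z [ 0.095 -0.01  -0.995] F [ 0.3 -0.9  0.1] g 0.0637 q6 1.57
6 rows
0.6,0.008,0.11,0.169,0.1,0.6,0.008,0.11,0.169,0.1,0.6,0.008,0.11,0.169,0.1,0.6,-0.02,-0.001,0.21,-0,0.6,-0.02,-0.001,0.21,-0,0.6,-0.02,-0.001,0.21,-0
```

Leg offset is about -7 mm in y, and the sleeve is at roughly 21–28 mm. The collar button is free, so I'll pinch the sleeve behind the collar and pull to the next hole.

Call:
play_rows(
  deltas=[0.6,0.02,0.11,0.169,0,0.6,0.02,0.09,0.169,0,0.6,0.01,0.07,0.169,0,0.6,0,0,0.21,0,0.6,0,0,0.21,0,0.6,0,0,0.17,0,0.6,0,0,0.02,0],
)

```text
clock: 29.78
eef_pos: [0.4672, -0.0442, 0.0166]
tool_rot: [0.999, -0.027, 0.045, 0.003]
ft_force: [0.6, -0.3, 0.3]
grip_width: 0.051
```

Run:
```python
from h import *
np_()
plan((*nest(.003,-.073),.023,-3.6,.6),maxt=.25)
```

```text
t 29.77 p [ 0.4672 -0.0442  0.0166] x [ 0.994 -0.054  0.091] y [-0.055 -0.999  0.003] z [ 0.09  -0.008 -0.996] F [ 0.6 -0.3  0.3] g 0.051 q6 1.53
nest 0.005868122934426319 -0.07043257811695683
t 29.77 p [ 0.4672 -0.0442  0.0166] x [ 0.994 -0.054  0.091] y [-0.055 -0.999  0.003] z [ 0.09  -0.008 -0.996] F [ 0.6 -0.3  0.3] g 0.051 q6 1.53
1 rows
0.6,-0.038,0.043,-0.111,0.5
```

Call:
play_rows(
  deltas=[0.6,-0.03,0,-0.07,0.5,0.3,0,0,0,0,0.1,0,0,0,0,0.1,0,0,0,0,0.1,0,-0.06,0,0,0.1,0,-0.06,0,0,0.1,0,-0.06,0,0],
)

```text
clock: 30.65
eef_pos: [0.4659, -0.0383, 0.0221]
tool_rot: [0.998, -0.034, 0.046, 0.009]
ft_force: [-1.1, -5.7, -0.2]
grip_width: 0.0293
```

Run:
```python
from h import *
np_()
```

```text
t 30.65 p [ 0.4659 -0.0383  0.0221] x [ 0.993 -0.067  0.093] y [-0.068 -0.998  0.015] z [ 0.091 -0.021 -0.996] F [-1.1 -5.7 -0.2] g 0.0293 q6 1.57
nest 0.004165672157767217 -0.06464045434419481
```

Call:
play_rows(
  deltas=[0.1,0,-0.06,0,0,0.1,0,-0.06,0,0,0.1,0,-0.06,0,0],
)

```text
clock: 31.02
eef_pos: [0.4664, -0.0329, 0.0221]
tool_rot: [0.998, -0.036, 0.046, 0.016]
ft_force: [-0.5, -7.3, 0.2]
grip_width: 0.0289
```

Run:
```python
from h import *
np_()
```

```text
t 31.02 p [ 0.4664 -0.0329  0.0221] x [ 0.993 -0.071  0.093] y [-0.074 -0.997  0.028] z [ 0.091 -0.035 -0.995] F [-0.5 -7.3  0.2] g 0.0289 q6 1.59
nest 0.004372426348027589 -0.059225732152770175
```

Call:
play_rows(
  deltas=[0.1,0,-0.06,0,0,0.1,0,-0.06,0,0],
)

```text
clock: 31.28
eef_pos: [0.4664, -0.0296, 0.0221]
tool_rot: [0.998, -0.038, 0.046, 0.02]
ft_force: [-1.2, -6.5, 1.6]
grip_width: 0.0291
```

Run:
```python
from h import *
np_()
```

```text
t 31.27 p [ 0.4664 -0.0296  0.0221] x [ 0.993 -0.074  0.093] y [-0.077 -0.996  0.037] z [ 0.09  -0.044 -0.995] F [-1.2 -6.5  1.6] g 0.0291 q6 1.61
nest 0.00414519499181093 -0.05595820533741708
```

Call:
play_rows(
  deltas=[0.5,0,0,0,0,0.7,0,0,0,0,0.7,0,0,0,0,0.7,0,0,-0.4,0,0.7,0,0.1,-0.8,0,0.7,-0.2,0.4,-0.7,0,0.7,-0.2,0.5,-0.4,0,0.7,0,0,0,0],
)

```text
clock: 32.28
eef_pos: [0.426, -0.0813, 0.1637]
tool_rot: [0.998, -0.036, 0.047, 0.019]
ft_force: [0.5, 0.8, -0.5]
grip_width: 0.0598
```

Run:
```python
from h import *
np_()
c=cam('wrist'); cv2.imwrite('pics/i.png',cv2.resize(c['color'][0:400,200:500],None,fx=1.5,fy=1.5))
```

```text
t 32.27 p [ 0.426  -0.0813  0.1637] x [ 0.993 -0.071  0.095] y [-0.074 -0.997  0.035] z [ 0.092 -0.042 -0.995] F [ 0.5  0.8 -0.5] g 0.0598 q6 1.47
nest -0.03294822217005854 -0.11011066853493184
```

View pics/i.png

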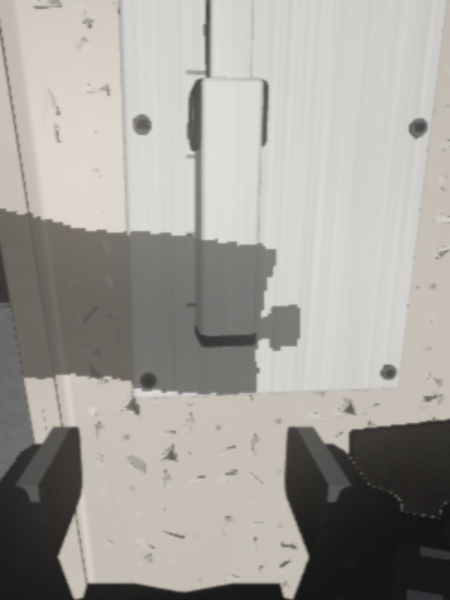

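The collar front is at (232,80) and the sleeve end at (227,335) in the enlarged crop. No button protrudes yet.

Run:
```python
from h import *
c=load('wrist')
print(nf(c,200+232/1.5,80/1.5,.042),nf(c,200+232/1.5,80/1.5,.039),'end',nf(c,200+227/1.5,335/1.5,.042))
# plate holes check: corner screws/markers
print('plate near edge', nf(c,200+135/1.5,397/1.5,.012), nf(c,200+398/1.5,386/1.5,.012),'expect -.05,-.153 / .12')
```

```text
[0.003  0.0166] [0.0035 0.0173] end [ 0.0027 -0.1047]
plate near edge [-0.0475 -0.149 ] [ 0.1185 -0.1491] expect -.05,-.153 / .12
```

Run:
```python
from h import *
plan((*nest(.003,-.068),.08,-3.6,.6),(*nest(.003,-.068),.024,-3.6,.6),maxt=.3)
```

```text
t 32.33 p [ 0.4259 -0.0806  0.1627] x [ 0.993 -0.07   0.094] y [-0.073 -0.997  0.034] z [ 0.091 -0.041 -0.995] F [ 0.5  1.  -0. ] g 0.0594 q6 1.47
10 rows
0.6,0.077,-0.124,0.234,-0.1,0.6,0.078,-0.124,0.234,-0.1,0.6,0.078,-0.124,0.234,-0.1,0.6,0.078,-0.123,0.234,-0.1,0.6,0.078,-0.123,0.234,-0.1,0.6,0.078,-0.123,0.234,-0.1,0.6,-0.022,-0.008,0.232,-0,0.6,-0.022,-0.008,0.232,-0,0.6,-0.022,-0.008,0.232,-0,0.6,-0.022,-0.008,0.232,-0
```

Call:
play_rows(
  deltas=[0.6,0.077,-0.124,0.234,0,0.6,0.077,-0.124,0.234,0,0.6,0.077,-0.124,0.234,0,0.6,0.077,-0.124,0.234,0,0.6,0.077,-0.124,0.234,0,0.6,0.077,-0.1,0.234,0,0.6,-0.02,0,0.2,0,0.6,-0.02,0,0.2,0,0.6,-0.02,0,0.2,0,0.6,0,0,0.15,0],
)

```text
clock: 33.58
eef_pos: [0.4625, -0.0362, 0.0177]
tool_rot: [0.999, -0.032, 0.039, 0.017]
ft_force: [0.7, -0.4, 0.6]
grip_width: 0.0513
```

Run:
```python
from h import *
np_()
plan((*nest(.003,-.068),.023,-3.6,.6),maxt=.25)
```

```text
t 33.58 p [ 0.4625 -0.0362  0.0177] x [ 0.995 -0.063  0.08 ] y [-0.066 -0.997  0.032] z [ 0.077 -0.037 -0.996] F [ 0.7 -0.4  0.6] g 0.0513 q6 1.58
nest 0.0006329114400425569 -0.06277173768375045
t 33.58 p [ 0.4625 -0.0362  0.0177] x [ 0.995 -0.063  0.08 ] y [-0.066 -0.997  0.032] z [ 0.077 -0.037 -0.996] F [ 0.7 -0.4  0.6] g 0.0513 q6 1.58
1 rows
0.6,0.046,0.09,-0.083,-0
```

Call:
play_rows(
  deltas=[0.6,0.04,0,-0.08,0,0.3,0,0,0,0,0.1,0,0,0,0,0.1,0,0,0,0,0.1,0,-0.05,0,0],
)

```text
clock: 34.2
eef_pos: [0.4648, -0.0355, 0.0234]
tool_rot: [0.998, -0.033, 0.04, 0.02]
ft_force: [0.1, -7.5, -0.4]
grip_width: 0.0293
```

Call:
play_rows(
  deltas=[0.1,0,-0.05,0,0],
)

```text
clock: 34.33
eef_pos: [0.4648, -0.0345, 0.0234]
tool_rot: [0.998, -0.034, 0.039, 0.022]
ft_force: [-0.0, -6.5, -0.7]
grip_width: 0.0286
```

Call:
play_rows(
  deltas=[0.1,0,-0.05,0,0],
)

```text
clock: 34.45
eef_pos: [0.4649, -0.0337, 0.0234]
tool_rot: [0.998, -0.035, 0.039, 0.025]
ft_force: [-1.4, -7.7, -0.4]
grip_width: 0.0285
```

Call:
play_rows(
  deltas=[0.1,0,-0.05,0,0],
)

```text
clock: 34.58
eef_pos: [0.4649, -0.0327, 0.0234]
tool_rot: [0.998, -0.036, 0.039, 0.027]
ft_force: [-1.5, -7.1, 0.6]
grip_width: 0.029
```

Call:
play_rows(
  deltas=[0.5,0,0,0,0,0.7,0,0,0,0,0.7,0,0,0,0,0.7,0,0,-0.4,0,0.7,0,0,-0.9,0,0.7,0,0.5,-0.8,0,0.7,0,0.8,-0.2,0,0.7,-0.5,0.8,0,0,0.7,-0.5,0.8,0,0,0.7,-0.5,0.8,0,0,0.7,0,0,0,0],
)

```text
clock: 35.95
eef_pos: [0.3495, -0.2456, 0.1714]
tool_rot: [0.998, -0.033, 0.044, 0.028]
ft_force: [0.1, 0.4, 0.5]
grip_width: 0.0598
```

Run:
```python
from h import *
np_()
c=cam('top');wv=cam('wrist')
t=cv2.resize(c['color'][235:305,255:395],None,fx=5.7,fy=5.7,interpolation=cv2.INTER_CUBIC)[:400,:800]
# rectified view of the nest at leg-top height
def rect(c,z,x0=-.05,x1=.06,y0=.14,y1=-.16,s=2500):
    src=np.float32([px(c,[*nest(x,y),z])[0] for x,y in((x1,y0),(x1,y1),(x0,y1),(x0,y0))]); W,H=int((y0-y1)*s),int((x1-x0)*s)
    return cv2.warpPerspective(c['color'],cv2.getPerspectiveTransform(src,np.float32([(0,0),(W,0),(W,H),(0,H)])),(W,H),flags=cv2.INTER_CUBIC)
a=rect(c,.042); b=rect(wv,.042); print(a.shape,b.shape); cv2.imwrite('pics/j.png',np.vstack([a,b]))
```

```text
t 35.95 p [ 0.3495 -0.2456  0.1714] x [ 0.994 -0.064  0.089] y [-0.069 -0.996  0.053] z [ 0.086 -0.059 -0.995] F [0.1 0.4 0.5] g 0.0598 q6 1.02
nest -0.09902830870685643 -0.2788454210054428
(275, 750, 3) (275, 750, 3)
```

View pics/j.png

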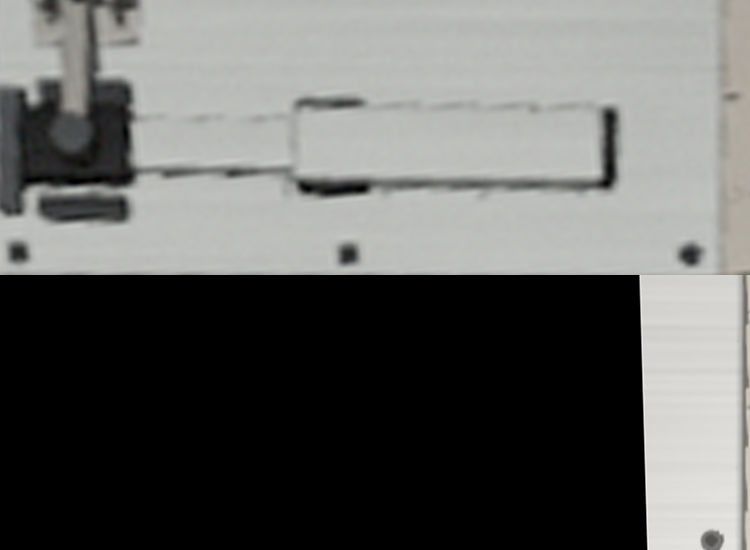

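Rectified top view: the block edge is at px 132, so the block now rests at the end stop (leg offset about +2 mm). The collar front at px 295 and end at px 616 give a sleeve of about 30–31.5 mm. About 4 mm remains, and the stop will now take the reaction.

Run:
```python
from h import *
plan((*nest(.004,-.064),.10,-3.6,.6),(*nest(.004,-.064),.05,-3.6,.6),maxt=.5)
```

```text
t 36.05 p [ 0.3513 -0.2433  0.1713] x [ 0.994 -0.059  0.09 ] y [-0.064 -0.997  0.052] z [ 0.086 -0.058 -0.995] F [ 0.6  0.1 -0.1] g 0.0594 q6 1.03
11 rows
0.6,0.176,-0.4,0.128,0,0.6,0.176,-0.4,0.128,0,0.6,0.176,-0.4,0.128,0,0.6,0.176,-0.4,0.128,0,0.6,0.176,-0.4,0.128,0,0.6,0.176,-0.4,0.128,0,0.6,0.175,-0.4,0.128,0,0.6,0.175,-0.401,0.128,0,0.6,0.175,-0.401,0.128,0,0.6,-0.037,-0.022,0.414,-0,0.6,-0.037,-0.022,0.414,-0
```

Call:
play_rows(
  deltas=[0.6,0.176,-0.4,0.128,0,0.6,0.176,-0.4,0.128,0,0.6,0.176,-0.4,0.128,0,0.6,0.176,-0.4,0.128,0,0.6,0.176,-0.4,0.128,0,0.6,0.176,-0.4,0.128,0,0.6,0.175,-0.4,0.128,0,0.6,0.175,-0.4,0.128,0,0.6,0.175,-0.25,0.128,0,0.6,-0.037,-0.022,0.3,0,0.6,-0.037,-0.022,0.3,0,0.6,0,0,0,0],
)

```text
clock: 37.55
eef_pos: [0.4732, -0.0136, 0.0609]
tool_rot: [0.999, -0.009, 0.046, 0.024]
ft_force: [0.0, -0.6, -0.2]
grip_width: 0.0511
```

Run:
```python
from h import *
np_()
plan((*nest(.003,-.066),.023,-3.6,.6),maxt=.25)
```

```text
t 37.55 p [ 0.4732 -0.0136  0.0609] x [ 0.996 -0.016  0.093] y [-0.02  -0.999  0.047] z [ 0.092 -0.049 -0.995] F [ 0.  -0.6 -0.2] g 0.0511 q6 1.59
nest 0.009915502683092166 -0.039598646651259554
t 37.55 p [ 0.4732 -0.0136  0.0609] x [ 0.996 -0.016  0.093] y [-0.02  -0.999  0.047] z [ 0.092 -0.049 -0.995] F [ 0.  -0.6 -0.2] g 0.0511 q6 1.59
4 rows
0.6,-0.049,0.101,0.159,0.7,0.6,-0.047,0.101,0.159,0.7,0.6,-0.046,0.102,0.159,0.7,0.6,-0.045,0.102,0.159,0.7
```

Call:
play_rows(
  deltas=[0.6,-0.06,0.14,0.02,0.7,0.6,-0.05,0.12,0.16,0.7,0.6,-0.05,0.1,0.16,0.7,0.6,-0.03,0.05,0.16,0.7,0.6,0,0,0.08,0],
)

```text
clock: 38.17
eef_pos: [0.4652, -0.0404, 0.0261]
tool_rot: [0.998, -0.034, 0.049, 0.023]
ft_force: [-0.6, 0.4, -0.1]
grip_width: 0.0515
```

Run:
```python
from h import *
np_()
plan((*nest(.003,-.066),.023,-3.6,.6),maxt=.25)
```

```text
t 38.17 p [ 0.4652 -0.0404  0.0261] x [ 0.993 -0.066  0.099] y [-0.071 -0.997  0.042] z [ 0.096 -0.049 -0.994] F [-0.6  0.4 -0.1] g 0.0515 q6 1.58
nest 0.0035682847052373816 -0.06683511831297526
t 38.17 p [ 0.4652 -0.0404  0.0261] x [ 0.993 -0.066  0.099] y [-0.071 -0.997  0.042] z [ 0.096 -0.049 -0.994] F [-0.6  0.4 -0.1] g 0.0515 q6 1.58
1 rows
0.6,-0.015,-0.016,0.05,-0.2
```

Call:
play_rows(
  deltas=[0.6,0,0,0.05,0,0.3,0,0,0,0,0.1,0,0,0,0,0.1,0,0,0,0,0.1,0,-0.06,0,0,0.1,0,-0.06,0,0],
)

```text
clock: 38.92
eef_pos: [0.4658, -0.0347, 0.023]
tool_rot: [0.998, -0.035, 0.049, 0.025]
ft_force: [-1.8, -4.4, 1.7]
grip_width: 0.0292
```

Call:
play_rows(
  deltas=[0.1,0,-0.07,0,0],
)

```text
clock: 39.05
eef_pos: [0.4659, -0.0333, 0.023]
tool_rot: [0.998, -0.036, 0.048, 0.029]
ft_force: [-2.3, -17.4, 2.6]
grip_width: 0.0293
```

Call:
play_rows(
  deltas=[0.1,0,-0.08,0,0],
)

```text
clock: 39.17
eef_pos: [0.4658, -0.0332, 0.023]
tool_rot: [0.998, -0.038, 0.048, 0.035]
ft_force: [-1.5, -19.6, 1.9]
grip_width: 0.0294
```

Call:
play_rows(
  deltas=[0.1,0,-0.1,0,0],
)

```text
clock: 39.3
eef_pos: [0.4657, -0.0332, 0.0232]
tool_rot: [0.997, -0.04, 0.048, 0.042]
ft_force: [-1.6, -23.4, 5.1]
grip_width: 0.0291
```

Hard stop reached (23 N), so it's locked in the next hole. Releasing and checking the button.

Call:
play_rows(
  deltas=[0.5,0,0,0,0,0.7,0,0,0,0,0.7,0,0,0,0,0.7,0,0,-0.4,0,0.7,-0.2,0,-0.8,0,0.7,-0.3,0.3,-0.6,0,0.7,-0.4,0.3,0,0,0.7,0,0,0,0],
)

```text
clock: 40.3
eef_pos: [0.3995, -0.0518, 0.131]
tool_rot: [0.997, -0.037, 0.05, 0.038]
ft_force: [-0.2, 0.6, -0.5]
grip_width: 0.0599
```

Run:
```python
from h import *
np_()
c=cam('wrist')
q=px(c,[*nest(-.02,.012),.027])[0].astype(int);print(q, px(c,[*nest(0,.1),.04])[0])
y0,x0=max(0,q[1]-75),max(0,q[0]-100)
cr=c['color'][y0:y0+150,x0:x0+200]; cv2.imwrite('pics/k.png',np.hstack([cv2.resize(cr,(560,420),interpolation=cv2.INTER_CUBIC),cv2.copyMakeBorder(cv2.resize(c['color'],(240,180)),0,240,0,0,cv2.BORDER_CONSTANT)]))
print(x0,y0)
```

```text
t 40.3 p [ 0.3995 -0.0518  0.131 ] x [ 0.992 -0.071  0.102] y [-0.078 -0.994  0.073] z [ 0.096 -0.08  -0.992] F [-0.2  0.6 -0.5] g 0.0599 q6 1.57
nest -0.061296254413201655 -0.0823034124247785
[366  94] [413.28281081 -83.35039089]
266 19
```

View pics/k.png

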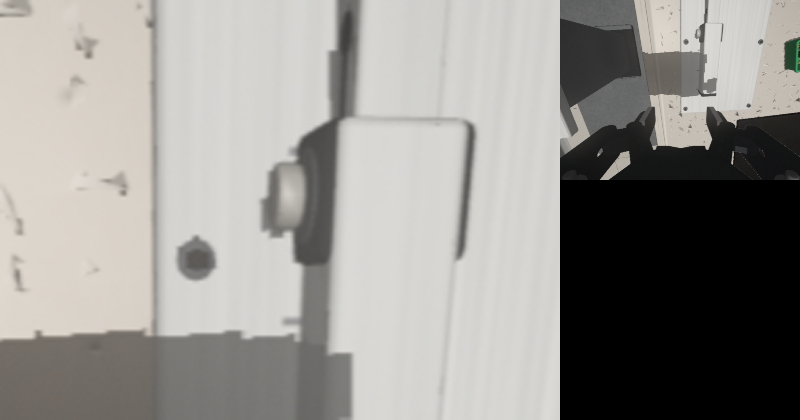

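The button is out: it protrudes at (285,198) on the collar's robot side. Now opening the clamp.

Run:
```python
from arc import *
plan((.42,.03,.18,-3.6,0),(*nest(.020,.107),.16,-3.6,0),(*nest(.020,.107),.100,-3.6,0),maxt=.4)
```

```text
t 40.35 p [ 0.4013 -0.0516  0.1316] x [ 0.992 -0.07   0.104] y [-0.078 -0.994  0.073] z [ 0.098 -0.08  -0.992] F [-0.5 -0.6 -0.1] g 0.0594 q6 1.57
14 rows
0,0.06,-0.264,-0.176,-0.1,0,0.06,-0.264,-0.176,-0.1,0,0.061,-0.263,-0.176,-0.1,0,0.061,-0.263,-0.176,-0.1,0,0.061,-0.263,-0.176,-0.1,0,0.176,-0.3,0.053,-0,0,0.176,-0.3,0.053,-0,0,0.176,-0.3,0.053,-0,0,0.176,-0.3,0.053,-0,0,0.176,-0.3,0.053,-0,0,0.176,-0.3,0.053,-0,0,-0.035,-0.024,0.331,-0
0,-0.035,-0.024,0.331,-0,0,-0.035,-0.024,0.331,-0
```

Call:
play_rows(
  deltas=[0,0.06,-0.264,-0.176,0,0,0.06,-0.264,-0.176,0,0,0.06,-0.264,-0.176,0,0,0.06,-0.264,-0.176,0,0,0.06,-0.264,-0.17,0,0,0.176,-0.3,0,0,0,0.15,-0.3,0,0,0,0.14,-0.3,0,0,0,0.1,-0.3,0,0,0,0.1,-0.2,0,0,0,0,0,0,0],
)

```text
clock: 41.72
eef_pos: [0.4754, 0.1249, 0.1769]
tool_rot: [0.997, -0.034, 0.051, 0.035]
ft_force: [-0.1, -0.3, 0.0]
grip_width: 0.0004
```

Run:
```python
from arc import *
np_()
plan((*nest(.018,.107),.16,-3.6,0),(*nest(.018,.107),.100,-3.6,0),maxt=.3)
```

```text
t 41.73 p [0.4754 0.1249 0.1769] x [ 0.992 -0.064  0.105] y [-0.071 -0.995  0.067] z [ 0.1   -0.074 -0.992] F [-0.1 -0.3  0. ] g 0.0004 q6 1.95
nest 0.00336567732668384 0.09878078953690503
t 41.73 p [0.4754 0.1249 0.1769] x [ 0.992 -0.064  0.105] y [-0.071 -0.995  0.067] z [ 0.1   -0.074 -0.992] F [-0.1 -0.3  0. ] g 0.0004 q6 1.95
6 rows
0,0.106,-0.079,0.148,-0,0,0.106,-0.079,0.148,-0,0,-0.026,-0.017,0.248,-0,0,-0.026,-0.017,0.248,-0,0,-0.026,-0.017,0.248,-0,0,-0.026,-0.017,0.248,-0
```

Call:
play_rows(
  deltas=[0,0.1,-0.08,0.148,0,0,0.08,-0.07,0.148,0,0,-0.026,-0.017,0.248,0,0,-0.026,-0.017,0.248,0,0,-0.026,-0.017,0.248,0,0,-0.026,-0.017,0.22,0],
)

```text
clock: 42.48
eef_pos: [0.4898, 0.1303, 0.0975]
tool_rot: [0.997, -0.036, 0.051, 0.036]
ft_force: [0.1, 0.1, 0.6]
grip_width: -0.0001
```

Run:
```python
from arc import *
np_()
arc([1.25,1.15,1.05,.95,.8],-.026,dz=-.008,step=.25)
```

```text
t 42.48 p [0.4898 0.1303 0.0975] x [ 0.992 -0.068  0.105] y [-0.075 -0.995  0.068] z [ 0.1   -0.075 -0.992] F [0.1 0.1 0.6] g -0.0001 q6 1.96
nest 0.017427865691505257 0.10510446731713881
t 42.48 p [0.4898 0.1303 0.0975] x [ 0.992 -0.068  0.105] y [-0.075 -0.995  0.068] z [ 0.1   -0.075 -0.992] F [0.1 0.1 0.6] g -0.0001 q6 1.96
6 rows
0,0.161,-0.018,0.021,-0.2,0,0.161,-0.018,0.021,-0.2,0,0.145,0.002,-0.036,-0,0,0.148,0.001,-0.022,-0,0,0.15,0,-0.007,-0,0,0.224,-0.001,0.018,-0
```

Call:
play_rows(
  deltas=[0,0.17,-0.02,0.02,0,0,0.17,-0.02,0.02,0,0,0.17,0,-0.03,0,0,0.17,0,-0.02,0,0,0.17,0,-0.01,0],
)

```text
clock: 43.1
eef_pos: [0.5439, 0.1289, 0.1043]
tool_rot: [0.997, -0.036, 0.051, 0.036]
ft_force: [-2.6, 0.1, 1.2]
grip_width: -0.0001
```

Run:
```python
from arc import *
np_()
arc([1.0,.8,.6,.4,.2,.05],-.026,dz=-.006,step=.25)
```

```text
t 43.1 p [0.5439 0.1289 0.1043] x [ 0.992 -0.069  0.105] y [-0.076 -0.995  0.068] z [ 0.1   -0.075 -0.992] F [-2.6  0.1  1.2] g -0.0001 q6 1.93
nest 0.07147012578172254 0.10712971987760167
t 43.1 p [0.5439 0.1289 0.1043] x [ 0.992 -0.069  0.105] y [-0.076 -0.995  0.068] z [ 0.1   -0.075 -0.992] F [-2.6  0.1  1.2] g -0.0001 q6 1.93
10 rows
0,-0.213,0.006,-0.033,-0.4,0,0.15,-0.001,0.008,-0,0,0.15,-0.001,0.008,-0,0,0.145,-0.003,0.038,-0,0,0.145,-0.003,0.038,-0,0,0.135,-0.004,0.066,-0,0,0.135,-0.004,0.066,-0,0,0.119,-0.006,0.091,-0,0,0.119,-0.006,0.091,-0,0,0.152,-0.011,0.165,-0
```

Run:
```python
from arc import *
arc([.7,.55,.4,.25,.1,.02],-.026,dz=-.004,step=.25)
```

```text
t 43.1 p [0.5439 0.1289 0.1043] x [ 0.992 -0.069  0.105] y [-0.076 -0.995  0.068] z [ 0.1   -0.075 -0.992] F [-2.6  0.1  1.2] g -0.0001 q6 1.93
6 rows
0,0.236,0.002,-0.02,-0.4,0,0.213,-0.005,0.073,-0,0,0.199,-0.007,0.104,-0,0,0.182,-0.009,0.132,-0,0,0.16,-0.011,0.158,-0,0,0.075,-0.006,0.093,-0
```

Call:
play_rows(
  deltas=[0,0.23,0,-0.02,0,0,0.21,0,0.06,0,0,0.2,0,0.09,0,0,0.18,0,0.12,0],
)

```text
clock: 43.6
eef_pos: [0.5983, 0.1244, 0.0952]
tool_rot: [0.997, -0.036, 0.052, 0.035]
ft_force: [-1.3, 0.9, 1.8]
grip_width: -0.0001
```

Run:
```python
from arc import *
np_()
arc([.25,.1,.02],-.026,dz=-.004,step=.25)
```

```text
t 43.6 p [0.5983 0.1244 0.0952] x [ 0.992 -0.069  0.107] y [-0.076 -0.995  0.066] z [ 0.102 -0.074 -0.992] F [-1.3  0.9  1.8] g -0.0001 q6 1.89
nest 0.12609008732990326 0.10607475607913537
t 43.6 p [0.5983 0.1244 0.0952] x [ 0.992 -0.069  0.107] y [-0.076 -0.995  0.066] z [ 0.102 -0.074 -0.992] F [-1.3  0.9  1.8] g -0.0001 q6 1.89
3 rows
0,-0.06,-0.018,0.042,-0.4,0,0.159,-0.011,0.158,-0,0,0.075,-0.006,0.094,-0
```

Call:
play_rows(
  deltas=[0,0.1,0,0.12,0,0,0.08,0,0.1,0,0,0.03,0,0.03,0],
)

```text
clock: 43.98
eef_pos: [0.613, 0.1218, 0.0789]
tool_rot: [0.997, -0.036, 0.051, 0.036]
ft_force: [0.2, -0.1, 0.2]
grip_width: -0.0001
```

Run:
```python
from arc import *
np_()
```

```text
t 43.98 p [0.613  0.1218 0.0789] x [ 0.992 -0.069  0.105] y [-0.076 -0.995  0.068] z [ 0.099 -0.075 -0.992] F [ 0.2 -0.1  0.2] g -0.0001 q6 1.88
nest 0.1409365115530281 0.10431380437291102
```

The knob position implies fully open. Checking with the top view, then going for the tube.

Call:
play_rows(
  deltas=[0,-0.1,0,-0.1,0,0,0,0,-0.7,0,0,0,0,-0.9,0,0.4,-0.5,0.5,-0.4,0,0.6,-0.7,0.6,0,0,0.6,-0.6,0.5,0,0,0.6,-0.3,0.2,0,0,0.6,0,0,0,0],
)

```text
clock: 44.98
eef_pos: [0.4535, 0.0316, 0.2049]
tool_rot: [0.997, -0.035, 0.053, 0.036]
ft_force: [0.2, -0.3, 0.1]
grip_width: 0.0512
```

Run:
```python
from arc import *
np_()
c=cup()
g=cv2.cvtColor(c['color'],cv2.COLOR_BGR2GRAY)
for th in(0,.15,.3):
    k=kn(th); p=px(c,[*nest(k[0],.107),k[1]])[0].astype(int); print(th,p,g[p[1]-2:p[1]+3,p[0]-2:p[0]+3].mean())
p=px(c,[*nest(kn(0)[0],.107),kn(0)[1]])[0].astype(int); s=g[p[1]-12:p[1]+13,p[0]-10:p[0]+10]; m=np.argwhere(s<45); print('dark centre',m.mean(0)[::-1]+p-[10,12],len(m))
plan((*nest(.003,.041),.11,-3.6,.6),maxt=.5)
```

```text
t 44.98 p [0.4535 0.0316 0.2049] x [ 0.992 -0.066  0.109] y [-0.074 -0.995  0.067] z [ 0.104 -0.075 -0.992] F [ 0.2 -0.3  0.1] g 0.0512 q6 1.77
nest -0.012626609141724528 0.004288812313761704
cup bbox [324 178  30  31 583] centre [ 0.6731 -0.009   0.03  ]
0 [281 200] 24.16
0.15 [281 203] 20.8
0.3 [280 206] 73.0
dark centre [281.82022472 200.33707865] 89
t 45.02 p [0.4545 0.0319 0.2051] x [ 0.992 -0.066  0.11 ] y [-0.073 -0.995  0.067] z [ 0.105 -0.075 -0.992] F [-1.  -0.4  0.2] g 0.0512 q6 1.77
4 rows
0.6,0.016,-0.178,0.389,-0,0.6,0.016,-0.178,0.389,-0,0.6,0.016,-0.178,0.389,-0,0.6,0.017,-0.178,0.389,-0
```

Call:
play_rows(
  deltas=[0.6,0.016,-0.178,0.35,0,0.6,0.016,-0.178,0.35,0,0.6,0.016,-0.16,0.35,0,0.6,0.016,-0.1,0.3,0,0.6,0,0,0,0],
)

```text
clock: 45.65
eef_pos: [0.4759, 0.067, 0.1229]
tool_rot: [0.997, -0.033, 0.058, 0.034]
ft_force: [-0.3, 0.3, 0.8]
grip_width: 0.0515
```

Run:
```python
from arc import *
np_()
plan((*nest(.003,.041),.06,-3.6,.6),(*nest(.003,.041),.018,-3.6,.6),maxt=.25)
```

```text
t 45.65 p [0.4759 0.067  0.1229] x [ 0.991 -0.063  0.118] y [-0.071 -0.995  0.065] z [ 0.113 -0.072 -0.991] F [-0.3  0.3  0.8] g 0.0515 q6 1.83
nest 0.007560596414234811 0.041023872805323054
t 45.65 p [0.4759 0.067  0.1229] x [ 0.991 -0.063  0.118] y [-0.071 -0.995  0.065] z [ 0.113 -0.072 -0.991] F [-0.3  0.3  0.8] g 0.0515 q6 1.83
8 rows
0.6,-0.04,-0.013,0.206,-0,0.6,-0.04,-0.013,0.206,-0,0.6,-0.04,-0.013,0.206,-0,0.6,-0.04,-0.013,0.206,-0,0.6,-0.04,-0.013,0.206,-0,0.6,-0.028,-0.015,0.231,-0,0.6,-0.028,-0.015,0.231,-0,0.6,-0.028,-0.015,0.231,-0
```

Call:
play_rows(
  deltas=[0.6,-0.045,-0.013,0.206,0,0.6,-0.045,-0.013,0.206,0,0.6,-0.045,-0.013,0.206,0,0.6,-0.045,-0.013,0.206,0,0.6,-0.045,-0.013,0.206,0,0.6,-0.028,-0.015,0.21,0,0.6,-0.028,-0.015,0.19,0,0.6,-0.02,-0.01,0.1,0],
)

```text
clock: 46.65
eef_pos: [0.4703, 0.068, 0.0248]
tool_rot: [0.997, -0.034, 0.06, 0.034]
ft_force: [-0.9, 0.1, 0.4]
grip_width: 0.051
```

Run:
```python
from arc import *
np_()
plan((*nest(.003,.041),.018,-3.6,.6),maxt=.25)
```

```text
t 46.65 p [0.4703 0.068  0.0248] x [ 0.991 -0.063  0.121] y [-0.071 -0.995  0.064] z [ 0.117 -0.072 -0.991] F [-0.9  0.1  0.4] g 0.051 q6 1.84
nest 0.001881238221883019 0.04170144039231855
t 46.65 p [0.4703 0.068  0.0248] x [ 0.991 -0.063  0.121] y [-0.071 -0.995  0.064] z [ 0.117 -0.072 -0.991] F [-0.9  0.1  0.4] g 0.051 q6 1.84
1 rows
0.6,0.005,0.004,0.115,-0
```

Call:
play_rows(
  deltas=[0.6,0.005,0,0.11,0,0.3,0,0,0,0,0,0,0,0,0,0,0,0,0,0,0,0,0,0,0],
)

```text
clock: 47.28
eef_pos: [0.4721, 0.0675, 0.0188]
tool_rot: [0.997, -0.034, 0.06, 0.034]
ft_force: [0.1, -0.4, -2.2]
grip_width: 0.0187
```

Run:
```python
from arc import *
np_()
o=bot.get_obs();x,y,z=o['eef_pos']
plan((x,y,z+.05,-3.6,0),(x-.03,y,z+.10,-3.6,0),maxt=.25)
```

```text
t 47.27 p [0.4721 0.0675 0.0188] x [ 0.99  -0.063  0.122] y [-0.072 -0.995  0.064] z [ 0.118 -0.072 -0.99 ] F [ 0.1 -0.4 -2.2] g 0.0187 q6 1.84
nest 0.0036758943190449375 0.04130572115170628
t 47.27 p [0.4721 0.0675 0.0188] x [ 0.99  -0.063  0.122] y [-0.072 -0.995  0.064] z [ 0.118 -0.072 -0.99 ] F [ 0.1 -0.4 -2.2] g 0.0187 q6 1.84
8 rows
0,0.025,0.013,-0.206,-0,0,0.025,0.013,-0.206,-0,0,0.025,0.013,-0.206,-0,0,0.025,0.013,-0.206,-0,0,-0.098,0.022,-0.221,-0,0,-0.098,0.022,-0.221,-0,0,-0.098,0.022,-0.221,-0,0,-0.098,0.022,-0.221,-0
```

Call:
play_rows(
  deltas=[0,0.015,0.013,-0.2,0,0,0.015,0.013,-0.2,0,0,0.01,0.013,-0.2,0,0,0,0.013,-0.2,0,0,-0.098,0.022,-0.22,0,0,-0.098,0.022,-0.22,0,0,-0.098,0.022,-0.22,0,0,-0.098,0.022,-0.22,0,0,-0.05,0,-0.2,0,0,0,0,0,0],
)

```text
clock: 48.52
eef_pos: [0.4308, 0.069, 0.1366]
tool_rot: [0.997, -0.034, 0.061, 0.034]
ft_force: [-0.5, -0.1, -3.2]
grip_width: 0.0192
```

Run:
```python
from arc import *
np_()
T=np.array([.518,.410]); print('tray edge dirs', np.degrees(np.arctan2(.605-.614,.556-.274)),)
```

```text
t 48.52 p [0.4308 0.069  0.1366] x [ 0.99  -0.063  0.123] y [-0.071 -0.995  0.063] z [ 0.118 -0.071 -0.99 ] F [-0.5 -0.1 -3.2] g 0.0192 q6 1.86
nest -0.03758914222955081 0.0401853700533049
tray edge dirs -1.8279682443050065
```

Run:
```python
from arc import *
c=cam('top')
g=cv2.cvtColor(c['color'],cv2.COLOR_BGR2GRAY)
# fit tray model (194x276 rim, z=.015) to edge gradients
gr=cv2.GaussianBlur(cv2.magnitude(cv2.Sobel(g,5,1,0),cv2.Sobel(g,5,0,1)),(0,0),1)
from scipy.optimize import differential_evolution as DE
def pts(v):
    x,y,t=v; L=[]
    for a,b,z in((.097,.138,.015),):
        s=np.linspace(-1,1,60)
        for q in ([(a*k,b) for k in s],[(a*k,-b) for k in s],[(a,b*k) for k in s],[(-a,b*k) for k in s]): L+=[[*p,z] for p in q]
    L=np.array(L);r=R.from_euler('z',t).as_matrix(); return L@r.T+[x,y,0]
def f(v):
    p=px(c,pts(v)).astype(np.float32); return -cv2.remap(gr,p[None,:,0].copy(),p[None,:,1].copy(),1).mean()
r=DE(f,[(.49,.55),(.38,.44),(-.1,.1)],seed=1); print(r.x,r.fun)
T=r.x; m=T[:2]+np.array([-np.sin(T[2]),np.cos(T[2])])*.027; yaw=np.degrees(T[2]); print('TCP target',m,yaw)
plan((.43,.10,.165,-3.6,0),(.45,.30,.165,yaw,0),(*m,.15,yaw,0),maxt=.5)
```

```text
[ 0.50316411  0.41264761 -0.00400207] -114.56718444824219
TCP target [0.50327217 0.43964739] -0.22930187593958426
t 48.58 p [0.4306 0.0689 0.1361] x [ 0.991 -0.063  0.122] y [-0.071 -0.995  0.063] z [ 0.118 -0.071 -0.99 ] F [-0.3  0.1 -2. ] g 0.0188 q6 1.86
15 rows
0,0.008,-0.243,-0.258,-0,0,0.008,-0.243,-0.258,-0,0,0.017,-0.477,-0.028,-0.5,0,0.021,-0.477,-0.028,-0.5,0,0.025,-0.477,-0.027,-0.5,0,0.029,-0.477,-0.027,-0.5,0,0.033,-0.477,-0.026,-0.5,0,0.037,-0.476,-0.026,-0.5,0,0.041,-0.476,-0.025,-0.5,0,0.14,-0.391,0.034,-0,0,0.14,-0.391,0.034,-0,0,0.14,-0.391,0.034,-0
0,0.14,-0.391,0.034,-0,0,0.14,-0.391,0.034,-0,0,0.14,-0.391,0.034,-0
```

The two tray fits agree along y (.410/.413). They differ across by 15 mm, where the margin is large, so I'll use x≈.512.

Call:
play_rows(
  deltas=[0,0,-0.24,-0.25,0,0,0,-0.24,-0.25,0,0,0.017,-0.47,0,-0.5,0,0.02,-0.47,0,-0.5,0,0.025,-0.47,0,-0.5,0,0.03,-0.47,0,-0.5,0,0.03,-0.47,0,-0.5,0,0.03,-0.47,0,-0.5,0,0.04,-0.47,0,-0.5,0,0.14,-0.39,0,0,0,0.14,-0.39,0,0,0,0.14,-0.3,0,0],
)

```text
clock: 50.08
eef_pos: [0.4748, 0.3676, 0.1391]
tool_rot: [0.998, -0.003, 0.053, 0.04]
ft_force: [0.5, -0.6, -1.8]
grip_width: 0.0188
```

Run:
```python
from arc import *
st()
plan((.512,.4385,.12,0,0),(.512,.4385,.06,0,0),maxt=.3)
```

```text
t 50.08 p [0.4748 0.3676 0.1391] x [ 0.994 -0.003  0.105] y [-0.011 -0.997  0.079] z [ 0.105 -0.08  -0.991] F [ 0.5 -0.6 -1.8] g 0.0188 q6 2.3
t 50.08 p [0.4748 0.3676 0.1391] x [ 0.994 -0.003  0.105] y [-0.011 -0.997  0.079] z [ 0.105 -0.08  -0.991] F [ 0.5 -0.6 -1.8] g 0.0188 q6 2.3
9 rows
0,0.116,-0.242,0.057,-0,0,0.116,-0.242,0.057,-0,0,0.116,-0.242,0.057,-0,0,0.116,-0.242,0.057,-0,0,0.116,-0.242,0.057,-0,0,-0.026,-0.02,0.248,-0,0,-0.026,-0.02,0.248,-0,0,-0.026,-0.02,0.248,-0,0,-0.026,-0.02,0.248,-0
```

Call:
play_rows(
  deltas=[0,0.116,-0.242,0.02,0,0,0.116,-0.242,0.02,0,0,0.116,-0.242,0.02,0,0,0.116,-0.242,0.04,0,0,0.1,-0.2,0.05,0,0,-0.026,-0.02,0.24,0,0,-0.026,-0.02,0.24,0,0,0,0,0,0],
)

```text
clock: 51.08
eef_pos: [0.5089, 0.4374, 0.0843]
tool_rot: [0.998, -0.003, 0.047, 0.045]
ft_force: [0.3, 0.6, -3.1]
grip_width: 0.0192
```

Run:
```python
from arc import *
plan((.512,.4385,.05,0,0),(.512,.4385,.02,0,0),maxt=.25)
c=cam('side');
```

```text
t 51.08 p [0.5089 0.4374 0.0843] x [ 0.996 -0.001  0.093] y [-0.009 -0.996  0.09 ] z [ 0.093 -0.091 -0.992] F [ 0.3  0.6 -3.1] g 0.0192 q6 2.34
6 rows
0,-0.001,-0.023,0.19,-0,0,-0.001,-0.023,0.19,-0,0,-0.001,-0.023,0.19,-0,0,-0.016,-0.015,0.165,-0,0,-0.016,-0.015,0.165,-0,0,-0.016,-0.015,0.165,-0
```

Call:
play_rows(
  deltas=[0,0,-0.02,0.19,0,0,0,-0.02,0.19,0,0,0,-0.02,0.19,0,0,-0.016,-0.015,0.165,0,0,-0.016,-0.015,0.165,0,0,-0.016,-0.015,0.12,0],
)

```text
clock: 51.88
eef_pos: [0.5133, 0.4387, 0.0214]
tool_rot: [0.998, -0.003, 0.048, 0.044]
ft_force: [0.2, -1.1, -2.4]
grip_width: 0.0191
```

Run:
```python
from arc import *
plan((.512,.4385,.009,0,0),maxt=.1)
```

```text
t 51.88 p [0.5133 0.4387 0.0214] x [ 0.995 -0.002  0.096] y [-0.01  -0.996  0.087] z [ 0.096 -0.088 -0.992] F [ 0.2 -1.1 -2.4] g 0.0191 q6 2.34
3 rows
0,-0.014,-0.005,0.067,-0,0,-0.014,-0.005,0.067,-0,0,-0.014,-0.005,0.067,-0
```

Call:
play_rows(
  deltas=[0,-0.014,-0.005,0.07,0,0,-0.014,-0.005,0.07,0,0,-0.01,-0.005,0.06,0],
)

```text
clock: 52.25
eef_pos: [0.5126, 0.4387, 0.0087]
tool_rot: [0.998, -0.003, 0.049, 0.044]
ft_force: [1.1, -2.1, 1.7]
grip_width: 0.0191
```

Call:
play_rows(
  deltas=[0,0,0,0.04,0],
)

```text
clock: 52.38
eef_pos: [0.5131, 0.4387, 0.0083]
tool_rot: [0.998, -0.003, 0.049, 0.043]
ft_force: [-6.1, -4.1, 12.7]
grip_width: 0.0187
```

Call:
play_rows(
  deltas=[0.3,0,0,-0.02,0,0.6,0,0,0,0,0.6,0,0,0,0,0.6,0,0,0,0,0.6,0.03,0.03,-0.3,0,0.6,0.05,0.05,-0.5,0,0.6,0.05,0.05,-0.8,0,0.6,0,0.2,-0.8,0,0.6,-0.5,0.6,-0.3,0,0.6,-0.6,0.8,0,0,0.6,-0.4,0.8,0,0,0.6,0,0,0,0],
)

```text
clock: 53.88
eef_pos: [0.4128, 0.3002, 0.1897]
tool_rot: [0.998, -0.003, 0.055, 0.039]
ft_force: [0.9, 0.3, -0.5]
grip_width: 0.0508
```

Run:
```python
from arc import *
st()
plan((.36,.12,.22,0,.6),(.33,-.05,.22,-5,.6),maxt=.7)
```

```text
t 53.88 p [0.4128 0.3002 0.1897] x [ 0.994 -0.002  0.11 ] y [-0.011 -0.997  0.077] z [ 0.109 -0.078 -0.991] F [ 0.9  0.3 -0.5] g 0.0508 q6 2.28
t 53.88 p [0.4128 0.3002 0.1897] x [ 0.994 -0.002  0.11 ] y [-0.011 -0.997  0.077] z [ 0.109 -0.078 -0.991] F [ 0.9  0.3 -0.5] g 0.0508 q6 2.28
10 rows
0.6,-0.163,0.608,-0.073,-0,0.6,-0.163,0.608,-0.073,-0,0.6,-0.163,0.608,-0.073,-0,0.6,-0.163,0.608,-0.073,-0,0.6,-0.164,0.608,-0.073,-0,0.6,-0.099,0.566,0.033,1,0.6,-0.09,0.567,0.034,1,0.6,-0.08,0.569,0.035,1,0.6,-0.07,0.57,0.037,1,0.6,-0.06,0.571,0.038,1
```

Call:
play_rows(
  deltas=[0.6,-0.163,0.608,-0.073,0,0.6,-0.163,0.608,-0.073,0,0.6,-0.163,0.608,-0.073,0,0.6,-0.163,0.608,-0.073,0,0.6,-0.163,0.608,-0.073,0,0.6,-0.1,0.57,0,1,0.6,-0.09,0.57,0,1,0.6,-0.06,0.4,0,1,0.6,0,0.1,0,0,0.6,0,0,0,0],
)

```text
clock: 55.12
eef_pos: [0.3516, 0.0205, 0.2396]
tool_rot: [0.997, -0.03, 0.07, 0.031]
ft_force: [0.8, 1.7, 0.6]
grip_width: 0.0512
```

Run:
```python
from arc import *
st(); c=cup(); im=c['color']; g=cv2.cvtColor(im,cv2.COLOR_BGR2GRAY)
# leg: dark parts (block, collar, end cap) within tray
x0,y0,x1,y1=100,212,222,296; s=g[y0:y1,x0:x1]; m=(s<70).astype(np.uint8)
n,l,st_,ce=cv2.connectedComponentsWithStats(m)
for i in range(1,n):
    if st_[i,4]>3: print('dark',st_[i]+[x0,y0,0,0,0],'world@.03',w(c,ce[i]+[x0,y0],.03).round(3)[:2])
# cup contents
u,v=px(c,[.673,-.009,.02])[0].astype(int); q=g[v-15:v+16,u-15:u+16]; n,l,s2,ce=cv2.connectedComponentsWithStats((q<45).astype(np.uint8)); print([(s2[i,4],w(c,ce[i]+[u-15,v-15],.02).round(3)[:2]) for i in range(1,n) if s2[i,4]>8])
k=px(c,[*nest(kn(0)[0],.107),kn(0)[1]])[0].astype(int); m=np.argwhere(g[k[1]-12:k[1]+13,k[0]-10:k[0]+10]<45); print('knob',k,m.mean(0)[::-1]+k-[10,12])
# loupe
q=g[178:202,195:219]; m=np.argwhere(q<50); print('loupe px',m.mean(0)[::-1]+[195,178])
np.savetxt('/tmp/x',s); print(s[26:64:2,8:116:2].__str__() if 0 else '')
# button patch: rows across collar
```

```text
t 55.12 p [0.3516 0.0205 0.2396] x [ 0.988 -0.055  0.142] y [-0.063 -0.996  0.058] z [ 0.138 -0.066 -0.988] F [0.8 1.7 0.6] g 0.0512 q6 1.76
cup bbox [324 178  30  31 583] centre [ 0.6731 -0.009   0.03  ]
dark [108 247  23  14 259] world@.03 [0.509 0.506]
dark [204 249   6  13  55] world@.03 [0.512 0.298]
dark [153 260  14   4  31] world@.03 [0.495 0.406]
[(np.int32(60), array([ 0.702, -0.003])), (np.int32(75), array([ 0.672, -0.   ]))]
knob [281 200] [281.81818182 200.26136364]
loupe px [206.5625     189.54166667]
```

Run:
```python
from arc import *
c=load('top'); g=cv2.cvtColor(c['color'],cv2.COLOR_BGR2GRAY).astype(int)
print('block end',w(c,(107.5,254),.032),'sleeve end',w(c,(210,256),.032))
print('row254',g[254,98:114],'row256',g[256,200:226]); 
for u in (103.5,109,215,220.5): print(u,w(c,(u,254),.015)[1].round(4),w(c,(u,254),.002)[1].round(4))
# side view: fit leg pitch from block and sleeve top edges: predicted vs image for flat leg
s=cam('side'); gs=cv2.cvtColor(s['color'],cv2.COLOR_BGR2GRAY)
for z in(.032,.045): print(z,'block top corners',px(s,[[.527,.529,z],[.497,.529,z],[.497,.484,z],[.527,.484,z]]).round(1).tolist())
p=px(s,[.512,.507,.032])[0].astype(int); q=gs[p[1]-25:p[1]+25,p[0]-25:p[0]+25]; m=np.argwhere(q<60); print('side dark bbox',m.min(0)[::-1]+p-25,m.max(0)[::-1]+p-25,'n',len(m))
print('pred bbox flat',[px(s,[[x,y,z] for x in(.497,.527) for y in(.484,.529) for z in(z0,z0+.03)]).__array__().min(0).round(1).tolist()+px(s,[[x,y,z] for x in(.497,.527) for y in(.484,.529) for z in(z0,z0+.03)]).max(0).round(1).tolist() for z0 in(.002,.015)])
```

```text
block end [0.50698932 0.53081037 0.032     ] sleeve end [0.51028851 0.28933479 0.032     ]
row254 [157 156 159 158 161 170 173 164 143 111  67  28  27  24  30  26] row256 [183 182 181 167 115  31  32  50  63 146 178 180 181 160 151 166 168 147
  97 137 165 164 164 164 163 163]
103.5 0.5469 0.552
109 0.5338 0.5388
215 0.2813 0.284
220.5 0.2683 0.2707
0.032 block top corners [[330.6, 378.4], [345.2, 377.8], [343.7, 363.5], [329.6, 364.0]]
0.045 block top corners [[330.5, 373.4], [345.2, 372.9], [343.7, 358.6], [329.5, 359.1]]
side dark bbox [326 346] [361 394] n 390
pred bbox flat [[329.6, 363.5, 345.2, 389.6], [329.5, 358.6, 345.2, 384.8]]
```

Run:
```python
from h import *
s=load('side'); gs=cv2.cvtColor(s['color'],cv2.COLOR_BGR2GRAY)
for u in(335,340): print(u,'rows 354..398',gs[354:399,u].tolist())
# sleeve far end + button visible side
print('sleeve far top edge pred flat',px(s,[[.512,.2915,.032],[.512,.2915,.002]]).round(1).tolist()); u=int(px(s,[.512,.2915,.032])[0][0]); print(gs[300:335,u].tolist())
print('button pred',px(s,[[.512-.022,.4095,.017]]).round(1)); v,uu=[int(k) for k in px(s,[.49,.4095,.017])[0][::-1]]; print(gs[v-4:v+5,uu-8:uu+9])
```

```text
335 rows 354..398 [182, 184, 184, 183, 183, 182, 184, 184, 184, 180, 96, 29, 22, 27, 26, 31, 47, 34, 25, 27, 28, 27, 27, 28, 25, 17, 12, 14, 14, 10, 14, 11, 13, 25, 96, 182, 180, 144, 92, 80, 72, 100, 162, 168, 166]
340 rows 354..398 [88, 102, 131, 175, 167, 181, 179, 188, 190, 181, 75, 19, 25, 26, 28, 25, 29, 27, 28, 25, 29, 29, 29, 28, 19, 15, 14, 14, 11, 12, 13, 13, 9, 33, 109, 180, 175, 132, 93, 80, 71, 101, 166, 166, 167]
sleeve far top edge pred flat [[332.1, 311.9], [332.2, 322.1]]
[167, 168, 167, 168, 168, 167, 168, 167, 167, 167, 169, 170, 158, 78, 137, 188, 189, 188, 188, 187, 187, 187, 188, 187, 187, 188, 188, 187, 187, 187, 187, 188, 188, 188, 187]
button pred [[344.5 347. ]]
[[186 185 186 185 150  66 128 183 177 169 182 187 188 187 188 188 178]
 [186 186 187 188 175  73  82 153 161 157 184 187 188 190 191 189 186]
 [184 184 184 186 178  77  65 145 166 149 175 180 187 195 194 190 188]
 [166 164 162 161 155  69  68 131 152 148 177 187 188 190 190 189 188]
 [125 125 118  90  72  25  47 108 128 134 181 189 189 189 189 190 190]
 [182 187 188  96  28   9  38  82  97 109 177 189 190 189 189 187 187]
 [187 189 192  98  32  19  61  74  72  96 183 188 185 185 188 180 179]
 [185 188 191 105  29  17  61  79  74 118 176 180 169 165 186 189 187]
 [185 187 188 118  35   9  40  78  99 185 186 188 188 187 189 188 189]]
```

Checks agree: the block spans side-view rows 364–388 (flat prediction 363.5–389.6), the button is visible, and the cup, clamp and loupe are in place. Handing in.

```bash
python3 -c "
from h import *
st(); print(ticket.job_done())"
```

```text
t 55.23 p [0.3514 0.0209 0.2392] x [ 0.989 -0.053  0.141] y [-0.062 -0.996  0.058] z [ 0.137 -0.066 -0.988] F [ 0.4 -0.3  0. ] g 0.0511 q6 1.76
the job is handed in; nothing more can be done
None
```

I did the whole job and handed it in at about 55 s on the robot's clock; no verdict was given.

**What I did:**
- **Feet:** two were there, and both went into the green cup.
- **Clamping:** I laid the leg in the nest and pushed the clamp to its stop. The knob read about 1.25 rad in both camera views.
- **Collapsing the leg:** I squeezed the button in and slid the sleeve about 20 mm. I then let go of the button and pulled the sleeve on until it stopped hard at 23 N. A close-up then showed the button out.
- **Finish:** I swung the clamp open and laid the leg in the tray.

**Last checks:**
- **Leg:** it lies flat in the side view and its middle is within about 2 mm of the tray centre along its length. The button is visible on the side facing the robot.
- **Clamp, cup and loupe:** the knob is at its fully open position. The cup and loupe have not moved.
- **Feet:** two dark spots still show in the cup. One of them read near the rim, which I took to be the cup's dark inside wall. The last picture I viewed of the cup showed both feet inside.

**What went less well or disagreed:**
- **Block shift:** while I pulled the sleeve, the end block slid about 9 mm to the end stop. By my measurements it stayed within the ±12 mm limit.
- **Tray fit:** my two fits of the tray differed by 15 mm across, where the margin is wide, so I placed the leg between them.
- **Tool tilt:** it drifted up to about 0.14 rad during the run, with no visible effect.
- **Pictures:** the 16 allowed views were used up before the leg reached the tray, so the final checks use pixel values rather than a viewed picture.

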